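Trace the seams of a set of shoe heels in the jig

TASK

Lay every loose heel block home in the jig bay of its own size (large on the left, medium in the middle, small on the right as the robot sees it), round back towards the robot, and swing the hold-down bar closed until it rests in its catches. Then take the stylus and guide its tip slowly, at about 20 mm/s, along the light seam line on the ledge of each heel that is there, the largest first and the smallest last, each from the left end round the back to the right end. Finally stand the stylus back in its stand, with the bar still closed on the heels, and leave the tin, the bottle and the hammer alone.

Things in the scene. Friction and masses are not known exactly. Their poses are not given: they have to be found in the camera images.
- jig: Fixed plywood heel jig, 12 mm thick, x -48 to +110, y -160 to +160 mm in its frame. Origin on the underside, below the middle bay's centre; x points away from the robot, y left along its three bays. Rails 5 mm high and 5 mm thick leave each heel 2.5 mm of play: at its flat sides, at its round back (robot's side) and at its breast. Along the far side, a hinged hold-down bar.
- bay_large (a point): Centre of the left (jig y = +102 mm) bay, the one for the large heel, on the base's upper face, 12 mm above the table: where the large heel's origin lies when it is home, with the heel's axes along the jig's.
- bay_medium (a point): Centre of the middle (jig y = 0) bay, the one for the medium heel, on the base's upper face, 12 mm above the table: where the medium heel's origin lies when it is home, with the heel's axes along the jig's.
- bay_small (a point): Centre of the right (jig y = -94 mm) bay, the one for the small heel, on the base's upper face, 12 mm above the table: where the small heel's origin lies when it is home, with the heel's axes along the jig's.
- heel_large: Large heel, loose D-shaped brown block, 64 mm wide, about 90 g; may be absent. Origin on the underside at the centre of the round back (radius 32); x points to the flat breast at x = 30; sides y = +-32 flat from x = 0 to 30. Base 20 mm high, on it a black lift 4 mm high, 10 mm smaller all round but flush at the breast: so a 10 mm ledge runs round it at height 20.
- large_seam_left (a point): Start (left end) of the large heel's seam, at (12, 27, 20) mm in the heel's frame. The seam is the thin light line along the middle of the ledge: straight from (12, 27) to (0, 27), then the half circle of radius 27 about the origin through (-27, 0) to (0, -27), then straight to (12, -27).
- large_seam_back (a point): The large heel's seam at the middle of the round back, (-27, 0, 20) mm in the heel's frame.
- large_seam_right (a point): End (right end) of the large heel's seam, (12, -27, 20) mm in the heel's frame.
- heel_medium: Medium heel, loose D-shaped brown block, 54 mm wide, about 90 g; may be absent. Origin on the underside at the centre of the round back (radius 27); x points to the flat breast at x = 30; sides y = +-27 flat from x = 0 to 30. Base 20 mm high, on it a black lift 4 mm high, 10 mm smaller all round but flush at the breast: so a 10 mm ledge runs round it at height 20.
- medium_seam_left (a point): Start (left end) of the medium heel's seam, at (12, 22, 20) mm in the heel's frame. The seam is the thin light line along the middle of the ledge: straight from (12, 22) to (0, 22), then the half circle of radius 22 about the origin through (-22, 0) to (0, -22), then straight to (12, -22).
- medium_seam_back (a point): The medium heel's seam at the middle of the round back, (-22, 0, 20) mm in the heel's frame.
- medium_seam_right (a point): End (right end) of the medium heel's seam, (12, -22, 20) mm in the heel's frame.
- heel_small: Small heel, loose D-shaped brown block, 44 mm wide, about 90 g; may be absent. Origin on the underside at the centre of the round back (radius 22); x points to the flat breast at x = 30; sides y = +-22 flat from x = 0 to 30. Base 20 mm high, on it a black lift 4 mm high, 10 mm smaller all round but flush at the breast: so a 10 mm ledge runs round it at height 20.
- small_seam_left (a point): Start (left end) of the small heel's seam, at (12, 17, 20) mm in the heel's frame. The seam is the thin light line along the middle of the ledge: straight from (12, 17) to (0, 17), then the half circle of radius 17 about the origin through (-17, 0) to (0, -17), then straight to (12, -17).
- small_seam_back (a point): The small heel's seam at the middle of the round back, (-17, 0, 20) mm in the heel's frame.
- small_seam_right (a point): End (right end) of the small heel's seam, (12, -17, 20) mm in the heel's frame.
- bar (a joint): Hinge of the hold-down bar (rad): 0 = closed, level over the heels' breasts and resting in the forked catch at either end; 1.3 to 1.7 = standing open, as at the start; at most 1.8. Stiff (0.2 N m): it stays where it is left. Close it by pushing the open bar towards the robot, then down until it stops.
- bar_hinge (a point): Middle of the hinge axis: along jig y at jig x = 86 mm, 43 mm above the table. The steel bar is 310 mm long (y), 14 wide, 10 thick, its centre line 55 mm from the axis, on an arm at either end (y = +-150), free between. Closed, it lies on the robot's side of the axis at its height, 2 mm above the heels' lifts and over their last 6 mm.
- bar_handle (a point): Middle of the bar's black lifting handle, a round rod along jig y, 60 mm long, 10 mm thick, 29 mm above the bar's centre line when closed, on two feet at y = +-25 mm. With the bar open it sticks out on the far side.
- stylus: Seam stylus, loose, 60 g, upright in its stand. Origin at the tip, z up along it. Steel tip 4 mm thick for 8 mm, steel shaft 8 mm thick up to 45 mm, then a pale wooden handle, 22 x 22 mm square (faces along x and y), from 45 to 120 mm.
- stand_rest (a point): The stylus's place in its fixed wooden stand, a block 70 x 70 mm, 50 mm high, with a square 14 mm hole down through its centre; axes along its sides. This point, on the hole's axis 5 mm above the table, is where the tip is when the stylus stands with its shaft in the hole and its handle's lower end on the block.
- polish_tin: Bystander: flat steel polish tin, 84 mm across, 28 mm high; origin under its centre.
- bottle: Bystander: white plastic bottle, 52 mm across, 130 mm high; origin under its centre.
- hammer: Bystander: hammer lying at the far side of the bench.
Not all that is in view belongs to the job. Leave any green look-alike of the heel_large alone.

How it is judged:
On the way, in this order (a step that is already met when the one before it is completed fails the run):
1. every heel lies home in its own bay and the hold-down bar is closed in its catch (distance between heel_large and bay_large below 0.008 m and angle between the x axis of each of heel_large, heel_medium, heel_small and the x axis of jig, either way round below 0.15 rad and angle between each of heel_large, heel_medium, heel_small's own z axis and vertical below 0.08 rad and x of each of large_seam_back, medium_seam_back, small_seam_back in the frame of jig below -0.01 m and distance between heel_medium and bay_medium below 0.008 m and distance between heel_small and bay_small below 0.008 m and value of joint bar below 0.05 rad), for 0.3 s.
2. the stylus tip passes slowly (0.3 s within 6 mm) over the left end of the large heel's seam (distance between stylus and large_seam_left below 0.006 m), for 0.3 s.
3. the stylus tip passes slowly (0.3 s within 6 mm) over the middle of the round back of the large heel's seam (distance between stylus and large_seam_back below 0.006 m), for 0.3 s.
4. the stylus tip passes slowly (0.3 s within 6 mm) over the right end of the large heel's seam (distance between stylus and large_seam_right below 0.006 m), for 0.3 s.
5. the stylus tip passes slowly (0.3 s within 6 mm) over the left end of the medium heel's seam (distance between stylus and medium_seam_left below 0.006 m), for 0.3 s.
6. the stylus tip passes slowly (0.3 s within 6 mm) over the middle of the round back of the medium heel's seam (distance between stylus and medium_seam_back below 0.006 m), for 0.3 s.
7. the stylus tip passes slowly (0.3 s within 6 mm) over the right end of the medium heel's seam (distance between stylus and medium_seam_right below 0.006 m), for 0.3 s.
8. the stylus tip passes slowly (0.3 s within 6 mm) over the left end of the small heel's seam (distance between stylus and small_seam_left below 0.006 m), for 0.3 s.
9. the stylus tip passes slowly (0.3 s within 6 mm) over the middle of the round back of the small heel's seam (distance between stylus and small_seam_back below 0.006 m), for 0.3 s.
10. the stylus tip passes slowly (0.3 s within 6 mm) over the right end of the small heel's seam (distance between stylus and small_seam_right below 0.006 m), for 0.3 s.
At the end, for the whole second after the job is handed in: Each heel present is home in its own bay (within 8 mm, turned under 0.15 rad, tilted under 0.08 rad, round back towards the robot), the bar is closed (under 0.06 rad), and the stylus stands still in its stand (tip within 10 mm of its place, tilt under 0.12 rad) (distance between heel_large and bay_large below 0.008 m and angle between the x axis of each of heel_large, heel_medium, heel_small and the x axis of jig, either way round below 0.15 rad and angle between each of heel_large, heel_medium, heel_small's own z axis and vertical below 0.08 rad and x of each of large_seam_back, medium_seam_back, small_seam_back in the frame of jig below -0.01 m and distance between heel_medium and bay_medium below 0.008 m and distance between heel_small and bay_small below 0.008 m and value of joint bar below 0.06 rad and distance between stylus and stand_rest below 0.01 m and angle between stylus's own z axis and vertical below 0.12 rad and linear speed of stylus below 0.02 m/s); the robot touches nothing.
It fails at once if the polish_tin is disturbed (moved more than 30 mm) (distance of polish_tin from where it was at the start of the episode above 0.03 m).
It fails at once if the bottle is disturbed (moved more than 30 mm) (distance of bottle from where it was at the start of the episode above 0.03 m).
It fails at once if the hammer is disturbed (moved more than 30 mm) (distance of hammer from where it was at the start of the episode above 0.03 m).
Of heel_large, heel_medium, heel_small only 2 to 3 are there at a start; the rules pass over those that are not, and their reading is None.
At some moment in a run one of heel_large, heel_medium, heel_small may be knocked a few centimetres aside while the robot is not near it.
It also fails if it takes over 210 s, if anything falls off the work surface, if the arm or the gripper's body presses on something with over 40 N, if the wrist force passes 120 N, or if a joint passes its speed limit or range.

ROBOT

A 6-joint arm with a two-finger parallel gripper is mounted at the origin on the work surface. World frame = base frame: x ahead of the robot, y to its left, z up, the work surface at z = 0. Lengths are in m, angles in rad, forces in N, time in s.
With the tool pointing down it reaches from about 0.35 to 0.85 m from the base axis. Payload 8.1 kg.
Tool frame: the origin (TCP) lies midway between the tips of the shut fingers; the grasp point (between the pads) lies 19 mm behind it; z points along the fingers, y is the direction in which the jaws open and shut (so a half turn about z gives the same grasp; the last joint's range is limited). The gripper opens to 85 mm and grips with 20 to 120 N. Pads are 22 mm wide; open, the fingers measure 114 mm over their backs; the gripper's body (76 mm by 85 mm) begins 54 mm behind the grasp point. The pads swing forward as they close: fully open they stand 13 mm farther back than shut.
Start: joints at [-1.422, 0.13, 1.488, -0, 1.523, -0.085], TCP at [0.139, -0.584, 0.191] pointing down, gripper open.
Joint ranges: [-2.96, 2.96], [-0.89, 2.26], [0.02, 2.5], [-1.34, 4.48], [0, 2.73], [-2.66, 2.66]. Speed limits (rad/s): [2.39, 2.39, 2.79, 3.14, 3.14, 3.14].

INTERFACE

Orientations are given as a 3x3 rotation matrix whose columns are the frame's x, y, z axes.
In Python, from station import robot gives the robot as it stands.
- The arm moves only by the shell command python3 -m jog 'ROWS' [OPENING] [FORCE]. ROWS is JSON, a list of rows, each an object with "slide": the shift along the tool's x, y, z in mm, a list of three; "twist": the turn about the tool's z in degrees. A call has 1 to 8 rows; each row shifts and turns the commanded pose from where the row before left it, along the tool's axes as they then stand; what a row does not reach is not made up. A row lasts 1/8 s, in which the tool goes at most 62.5 mm and 10.7 degrees, less where a joint would pass 70% of its speed; a pose out of reach is approached as far as the arm can. A call is refused whole if a number of a shift passes 62.5 or a number of a turn 10.7, either way. A call with a gripper value outside its range is refused whole. OPENING is the opening, from 0 (shut) to 1 (fully open), set as the call begins (- or left out, the last holds). The fingers move at their own pace and stop on an object; FORCE is the grip in N (left out, the last holds). Time passes only in rows, so rows that do not move let the fingers close. It gives the time, the measured TCP pose, the force and the opening at its end, in the units of the state.
- robot.sense(): the state, without advancing time (a new reading comes with each control period).
- robot.camera(name): name is "side" or "top"; returns a dict with "img" (384x512x3 uint8, red, green, blue), "K" (3x3 intrinsics, pixels), "R" (3x3) and "t" (3): a world point X has camera coordinates R X + t. Camera axes: x right, y down, z forward; pixel columns grow to the right and rows downward; lengths in m; the calibration is good to about 2 mm. A picture is of the moment at which its call begins. There is no depth.
- robot.hand_in(): hands the job in, once; it reports no verdict.
The state is a dict: "clock": time; "joint_positions": joint angles; "joint_velocities": joint speeds; "tau": joint torques, N m; "tcp_pos": TCP position; "tcp_rot": TCP orientation; "ft_force": force on the tool from outside, world axes, zero at the start; "wrist_torque": the same for the moment, N m; "width": finger opening in m.
Only numpy, scipy, OpenCV 4.12 (cv2) and the standard library are available. Lean on these libraries where they do the work, as an engineer would, in place of code of your own. Each camera call takes 0.05 s, during which the arm holds its last target. There are 200 camera calls.

## Working session

There is one attempt and no reset: what is moved stays moved. The work goes in short steps, Python scripts to look and compute and a shell command to move; the robot and the scene stay as the last step left them, time stands still between calls to the robot, and variables do not carry over. Pictures are saved under pics/ and viewed, about 12 in all and at most 16, crops included, and the job is handed in when it is done.

```bash
ls; mkdir -p pics; python3 - <<'E'
from station import robot
import cv2,numpy as np
for n in("top","side"):
    c=robot.camera(n);cv2.imwrite(f"pics/{n}0.png",cv2.resize(c["img"][:,:,::-1],(800,600),interpolation=cv2.INTER_CUBIC))
    np.savez(f"pics/{n}0.npz",**c)
    print(n,c["K"].round(1).tolist(),c["R"].round(3).tolist(),c["t"].round(3).tolist(),(-c["R"].T@c["t"]).round(3))
s=robot.sense();print({k:np.round(v,3).tolist() for k,v in s.items()})
E
```

```text
pics
top [[433.5, 0.0, 254.1], [0.0, 433.5, 192.8], [0.0, 0.0, 1.0]] [[0.008, -1.0, 0.026], [-0.987, -0.012, -0.16], [0.16, -0.024, -0.987]] [-0.043, 0.575, 1.216] [ 0.373 -0.006  1.293]
side [[353.3, 0.0, 256.0], [0.0, 353.3, 194.7], [0.0, 0.0, 1.0]] [[0.871, -0.491, -0.015], [-0.35, -0.6, -0.719], [0.344, 0.632, -0.694]] [-0.531, 0.234, 0.798] [ 0.27  -0.624  0.714]
{'clock': 0.1, 'joint_positions': [-1.422, 0.131, 1.489, -0.0, 1.523, -0.085], 'joint_velocities': [-0.002, -0.002, -0.002, 0.001, 0.002, 0.001], 'tau': [0.002, -57.095, -50.194, -0.0, 0.008, 0.0], 'tcp_pos': [0.139, -0.583, 0.19], 'tcp_rot': [[0.973, 0.232, -0.0], [0.232, -0.973, 0.002], [0.0, -0.002, -1.0]], 'ft_force': [0.077, 0.297, 0.192], 'wrist_torque': [-0.042, -0.024, 0.059], 'width': 0.085}
```

View pics/top0.png

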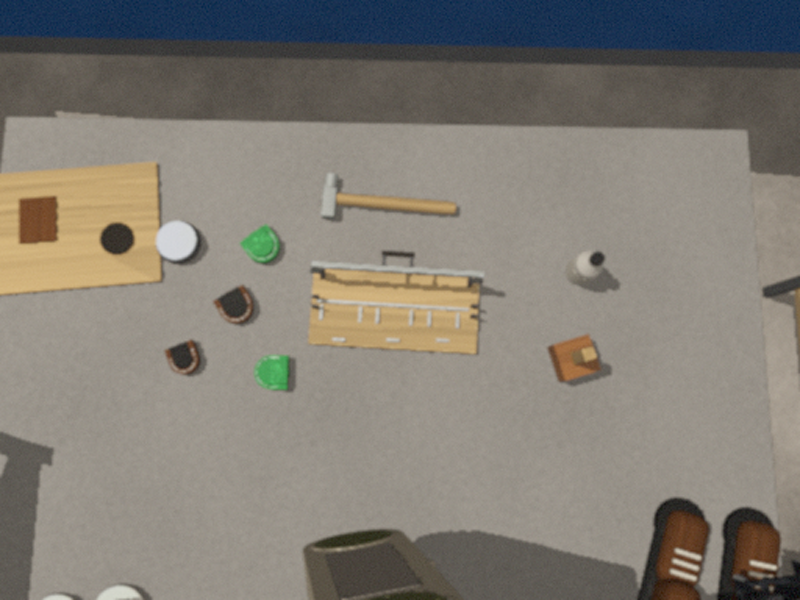

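View pics/side0.png

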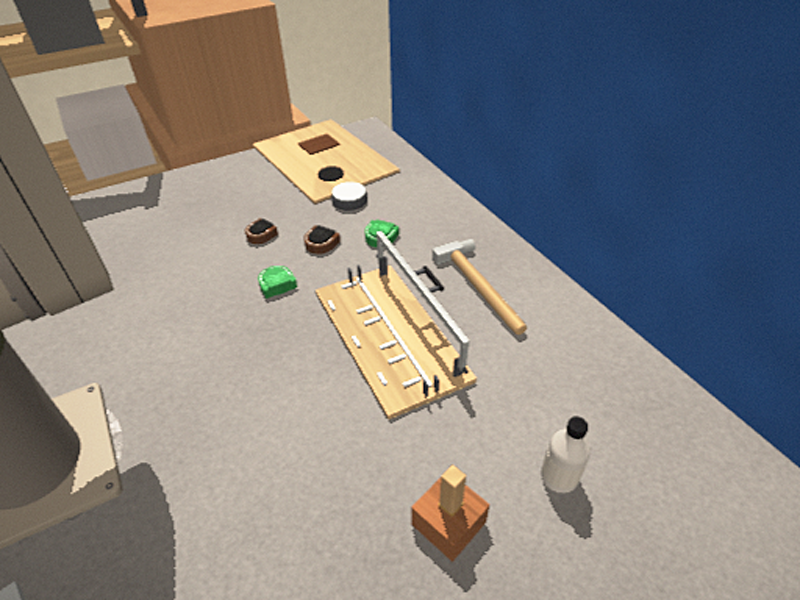

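Top view: the brown heels with black lifts are at (236,304) and (183,357). Green look-alikes are at (262,243) and (272,373), the tin at (178,241), a dark disc on the board at (117,238), the jig at (395,310) and the stand at (575,358). The side view agrees. Next I'll measure.

```bash
cat > h.py <<'E'
from station import robot
import cv2,numpy as np
def shot(n,f=None):
    c=robot.camera(n)
    if f: np.savez(f"pics/{f}.npz",**c)
    return c
def ray(c,p):
    d=c["R"].T@np.linalg.inv(c["K"])@np.array([p[0],p[1],1.]);return -c["R"].T@c["t"],d/np.linalg.norm(d)
def plane(c,p,z):
    o,d=ray(c,p);return o+d*(z-o[2])/d[2]
def tri(c1,p1,c2,p2):
    o1,d1=ray(c1,p1);o2,d2=ray(c2,p2)
    s=np.linalg.lstsq(np.c_[d1,-d2],o2-o1,rcond=None)[0]
    a,b=o1+s[0]*d1,o2+s[1]*d2;return (a+b)/2,np.linalg.norm(a-b)
def proj(c,X):
    q=c["K"]@(c["R"]@np.asarray(X,float)+c["t"]);return q[:2]/q[2]
def blobs(m,amin=15):
    n,l,s,ce=cv2.connectedComponentsWithStats(m.astype(np.uint8));return [(l==i,ce[i],s[i]) for i in range(1,n) if s[i][4]>=amin]
E
python3 - <<'E'
from h import *
C={n:dict(np.load(f"pics/{n}0.npz")) for n in("top","side")}
for n,c in C.items():
    hsv=cv2.cvtColor(c["img"],cv2.COLOR_RGB2HSV).astype(int);H,S,V=hsv[...,0],hsv[...,1],hsv[...,2]
    for nm,m in(("brown",((H<14)|(H>172))&(S>90)&(V>40)),("dark",V<45),("green",(H>45)&(H<75)&(S>120)),("pale",(S<40)&(V>190))):
        for b,ce,s in blobs(m,12):
            print(n,nm,ce.round(1),s.tolist(),plane(c,ce,.02).round(3)[:2])
# enlarge
a=cv2.resize(C["top"]["img"][140:260,95:195],None,fx=4,fy=4,interpolation=cv2.INTER_CUBIC)
b=cv2.resize(C["top"]["img"][150:240,190:320],None,fx=3,fy=3,interpolation=cv2.INTER_CUBIC)
o=np.zeros((480,800,3),np.uint8);o[:480,:400]=a;o[:270,405:795]=b
d=C["side"]["img"][130:200,150:270];o[272:482-2,405:765]=cv2.resize(d,None,fx=3,fy=3,interpolation=cv2.INTER_CUBIC)[:208]
cv2.imwrite("pics/crop1.png",o[:,:,::-1])
E
```

```text
top brown [ 23.6 140.6] [13, 126, 23, 29, 536] [0.729 0.654]
top brown [155.8 186.3] [153, 183, 7, 8, 21] [0.595 0.254]
top brown [139.4 194.2] [137, 192, 6, 5, 16] [0.571 0.301]
top brown [160.2 195.2] [159, 192, 3, 7, 13] [0.568 0.24 ]
top brown [361.2 228. ] [351, 214, 28, 30, 194] [ 0.478 -0.355]
top brown [123.8 224.6] [120, 218, 8, 16, 43] [0.481 0.342]
top brown [107.8 226.3] [106, 224, 5, 6, 18] [0.475 0.388]
top brown [376.5 235. ] [369, 231, 15, 10, 62] [ 0.458 -0.4  ]
top brown [434.6 354.8] [417, 326, 37, 58, 1109] [ 0.121 -0.553]
top brown [483.1 349.9] [468, 333, 31, 39, 718] [ 0.134 -0.693]
top dark [423.8 342.6] [408, 320, 42, 64, 385] [ 0.154 -0.524]
top dark [481.2 363.8] [459, 326, 53, 58, 985] [ 0.097 -0.685]
top green [165.8 154.9] [155, 145, 20, 19, 229] [0.691 0.229]
top green [175.8 238. ] [166, 228, 19, 21, 290] [0.443 0.19 ]
top pale [111.9 153.3] [100, 142, 25, 24, 467] [0.694 0.389]
top pale [372.3 166.9] [370, 164, 5, 7, 25] [ 0.663 -0.394]
top pale [245.6 194.2] [210, 192, 75, 6, 86] [ 0.575 -0.012]
top pale [229.8 201.1] [229, 197, 3, 9, 13] [0.554 0.03
[... 6582 characters left out ...]
, 8, 7, 13] [ 0.55  -0.418]
side pale [177.9 332.1] [175, 330, 8, 5, 16] [ 0.281 -0.262]
side pale [166.1 333.5] [163, 332, 6, 4, 13] [ 0.259 -0.253]
side pale [196.1 335.7] [194, 333, 5, 6, 13] [ 0.31  -0.287]
side pale [211.3 338.2] [210, 335, 4, 6, 12] [ 0.335 -0.307]
side pale [343.9 336.8] [342, 334, 5, 7, 19] [ 0.565 -0.436]
side pale [337.7 342.3] [331, 340, 13, 5, 28] [ 0.547 -0.438]
side pale [144.  346.1] [142, 343, 5, 8, 12] [ 0.213 -0.256]
side pale [185.9 355.7] [184, 351, 5, 9, 18] [ 0.278 -0.314]
side pale [159.2 362.7] [155, 359, 8, 10, 32] [ 0.229 -0.301]
side pale [168.9 376.6] [166, 373, 8, 8, 22] [ 0.237 -0.334]
side pale [158.3 375.6] [156, 374, 6, 4, 14] [ 0.22  -0.323]
```

View pics/crop1.png

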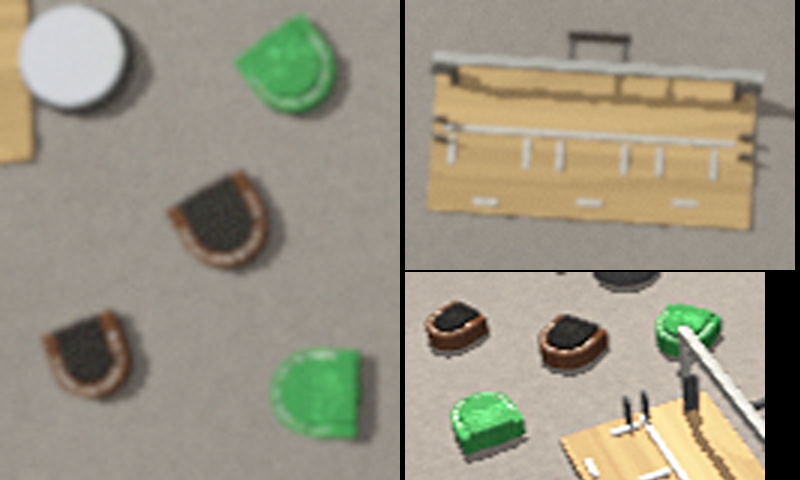

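```bash
cat >> h.py <<'E'
def masks(c,k=6):
    im=cv2.resize(c["img"],None,fx=k,fy=k,interpolation=cv2.INTER_CUBIC)
    h=cv2.cvtColor(im,cv2.COLOR_RGB2HSV).astype(int);return im,h[...,0],h[...,1],h[...,2]
def up(p,k=6): return (np.asarray(p,float)+.5)/k-.5
def fit(c,seed,m,z,k=6):
    n,l=cv2.connectedComponents(m.astype(np.uint8));i=l[int((seed[1]+.5)*k),int((seed[0]+.5)*k)]
    if i==0:return None
    ct=max(cv2.findContours((l==i).astype(np.uint8),0,1)[0],key=cv2.contourArea)[:,0]
    P=np.array([plane(c,up(q,k),z)[:2] for q in ct])
    r=cv2.minAreaRect((P*1000).astype(np.float32));mu=cv2.moments(ct)
    ce=plane(c,up((mu["m10"]/mu["m00"],mu["m01"]/mu["m00"]),k),z)[:2]*1000
    return r,ce,P*1000,up((mu["m10"]/mu["m00"],mu["m01"]/mu["m00"]),k)
E
python3 - <<'E'
from h import *
C={n:dict(np.load(f"pics/{n}0.npz")) for n in("top","side")}
S0={"top":[(150.5,194.5),(117,228)],"side":[(205,152),(167,145.5)]}
cen={}
for n,c in C.items():
    im,H,S,V=masks(c)
    for i,s in enumerate(S0[n]):
        x,y=int((s[0]+.5)*6),int((s[1]+.5)*6);print(n,i,"V,S,H",V[y,x],S[y,x],H[y,x])
        for t in(65,75,85):
            f=fit(c,s,V<t,.024)
            if f:print(t,"rect",np.round(f[0][0],1),np.round(f[0][1],1),round(f[0][2],1),"cen",f[1].round(1));
            if t==75:cen[n,i]=f[3]
for i in(0,1):print(tri(C["top"],cen["top",i],C["side"],cen["side",i]))
E
```

```text
top 0 V,S,H 57 13 10
65 rect [569.9 271.1] [47.5 40. ] 28.9 cen [571.3 271.4]
75 rect [570.1 271. ] [49.1 42. ] 28.5 cen [571.5 271.4]
85 rect [570.2 270.6] [50.5 44.1] 30.3 cen [571.6 271.5]
top 1 V,S,H 50 31 25
65 rect [470.4 362.7] [42.4 31.7] 23.0 cen [471.5 363.2]
75 rect [470.3 363.1] [43.9 34.5] 23.0 cen [471.7 363.4]
85 rect [470.5 363.2] [45.1 36.1] 23.4 cen [471.9 363.5]
side 0 V,S,H 51 40 8
65 rect [568.9 268.5] [53.3 46.3] 31.8 cen [570.5 268.9]
75 rect [568.8 268.7] [54.2 47.7] 31.8 cen [570.6 269.1]
85 rect [568.8 268.7] [54.8 48.6] 31.8 cen [570.7 269.2]
side 1 V,S,H 53 19 30
65 rect [469.9 360.6] [47.7 38.5] 23.4 cen [471.3 360.6]
75 rect [470.1 360.9] [48.4 39.7] 23.4 cen [471.4 360.8]
85 rect [470.1 361. ] [49.  40.4] 23.4 cen [471.5 361. ]
(array([0.57171074, 0.27196681, 0.02175118]), np.float64(0.0003271205158388945))
(array([0.47199819, 0.36399899, 0.02178071]), np.float64(0.0001687326286916221))
```

Large (lift 50×43 mm) is the brown heel at pixel (236,304), medium (45×35 mm) the brown one at (183,357). The small one is absent, and the green ones are look-alikes. The jig, stand, stylus and bar come next.

```bash
python3 - <<'E'
from h import *
C={n:dict(np.load(f"pics/{n}0.npz")) for n in("top","side")}
# jig: back rails (z 17) centroids in both views
T={"top":[(216,216.5),(250.5,217),(282.5,217.5)],"side":[(211.5,194.3),(227.2,217.4),(243.9,241.3)]}
R={}
for n,c in C.items():
    im,H,S,V=masks(c)
    for i,s in enumerate(T[n]):
        x0,y0=[int((v-5)*6) for v in s]
        w=np.clip(V-0.0*S,0,255)[y0:y0+66,x0:x0+66]; s_=S[y0:y0+66,x0:x0+66]
        m=((w>150)&(s_<75)).astype(np.uint8)
        b=blobs(m,60);b=min(b,key=lambda q:np.hypot(*(q[1]-33)));p=up(b[1]+[x0,y0]);R[n,i]=p
        print(n,i,p.round(1),b[2][2:].tolist(),plane(c,p,.017).round(4)[:2])
for i in range(3):print("rail",i,tri(C["top"],R["top",i],C["side"],R["side",i]))
Q=[np.mean([plane(C[n],R[n,i],.017)[:2]*1000 for n in C],0) for i in range(3)]
J=np.array([[-37,102],[-32,0],[-27,-94]],float)
for nm,QQ in(("avg",Q),("top",[plane(C["top"],R["top",i],.017)[:2]*1000 for i in range(3)]),("side",[plane(C["side"],R["side",i],.017)[:2]*1000 for i in range(3)])):
    A=np.array(QQ);u=J-J.mean(0);v=A-A.mean(0);a=np.arctan2((u[:,0]*v[:,1]-u[:,1]*v[:,0]).sum(),(u*v).sum())
    Rm=np.array([[np.cos(a),-np.sin(a)],[np.sin(a),np.cos(a)]]);o=A.mean(0)-Rm@J.mean(0)
    print(nm,"jig origin",o.round(1),"yaw deg",np.degrees(a).round(2),"resid",(A-(J@Rm.T+o)).round(1).tolist())
# stylus handle
for n,s in(("top",(376,226)),("side",(289,305))):
    im,H,S,V=masks(C[n]);c=C[n]
    m=(H>=13)&(H<30)&(S>70)&(V>130);print(n,H[int(s[1]*6),int(s[0]*6)],S[int(s[1]*6),int(s[0]*6)],V[int(s[1]*6),int(s[0]*6)])
o=np.zeros((600,800,3),np.uint8)
o[:280,:280]=cv2.resize(C["top"]["img"][205:250,345:390],(280,280),interpolation=cv2.INTER_CUBIC)
o[:400,300:700]=cv2.resize(C["side"]["img"][290:360,255:325],(400,400),interpolation=cv2.INTER_CUBIC)
o[410:590,:780]=cv2.resize(C["top"]["img"][155:185,190:320],(780,180),interpolation=cv2.INTER_CUBIC)
cv2.imwrite("pics/crop2.png",o[:,:,::-1])
E
```

```text
top 0 [216.4 216.8] [56, 23, 1037] [0.5066 0.0734]
top 1 [250.9 217.2] [56, 22, 1037] [ 0.5066 -0.0285]
top 2 [282.7 217.4] [55, 22, 966] [ 0.5071 -0.1225]
side 0 [211.7 194.7] [31, 42, 733] [0.5063 0.0734]
side 1 [227.4 217.7] [36, 45, 869] [ 0.5062 -0.0287]
side 2 [244.1 241.5] [43, 53, 1122] [ 0.5068 -0.1219]
rail 0 (array([0.5064871 , 0.07338798, 0.01700914]), np.float64(0.00029804755521424265))
rail 1 (array([ 0.50649294, -0.02843136,  0.01659439]), np.float64(0.00035936790848491553))
rail 2 (array([ 0.50684311, -0.12236107,  0.01752031]), np.float64(0.0004688598440721771))
avg jig origin [538.4 -30. ] yaw deg -2.78 resid [[0.0, -0.3], [-0.1, -0.1], [0.0, 0.4]]
top jig origin [538.6 -30.1] yaw deg -2.78 resid [[0.0, -0.2], [-0.0, 0.1], [0.0, 0.2]]
side jig origin [538.3 -30. ] yaw deg -2.79 resid [[0.1, -0.3], [-0.1, -0.3], [0.1, 0.6]]
top 19 112 186
side 20 105 244
```

View pics/crop2.png

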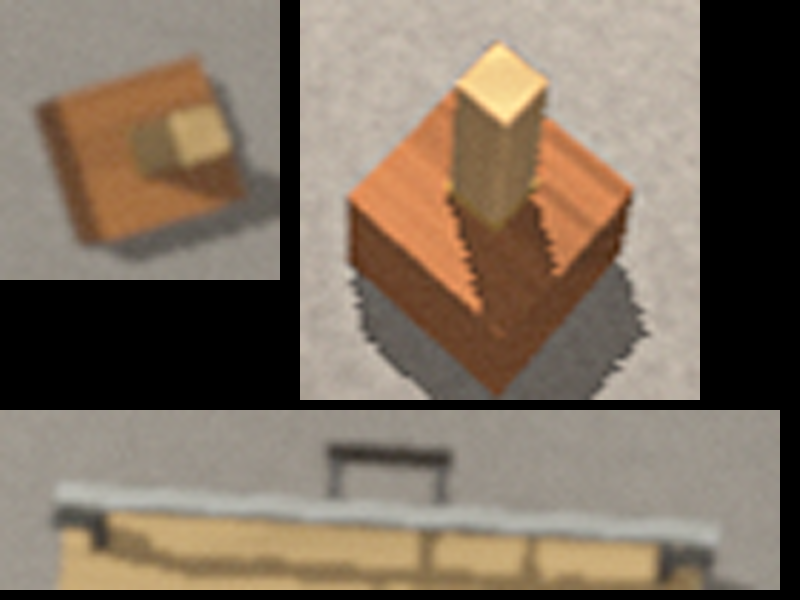

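The stand top face and stylus handle top are clear (side crop, handle-top centre (501,83)). In the top view the bar's handle is at crop (390,455), on the far side. The jig fit has residuals under 0.6 mm: origin (538.4, −30), yaw −2.8°.

```bash
cat > go.py <<'E'
# usage: go.py x y z(mm) yaw(deg): twist to make first, then slide in the turned tool frame
import sys;from h import *
x,y,z,w=map(float,sys.argv[1:5]);s=robot.sense();R=s["tcp_rot"];p=s["tcp_pos"]*1000
psi=np.degrees(np.arctan2(R[1,0],R[0,0]));tw=(psi-w+180)%360-180;a=np.radians(w)
d=np.array([x,y,z])-p;print("psi",psi.round(2),"twist",round(tw,1),"slide",round(d[0]*np.cos(a)+d[1]*np.sin(a),1),round(d[0]*np.sin(a)-d[1]*np.cos(a),1),round(-d[2],1),"q",np.degrees(s["joint_positions"]).round())
E
python3 - <<'E'
from h import *
C={n:dict(np.load(f"pics/{n}0.npz")) for n in("top","side")};t,s=C["top"],C["side"]
f=lambda u,v:(u/6.2222+345-.5,v/6.2222+205-.5)
g=lambda u,v:((u-300)/5.714+255-.5,v/5.714+290-.5)
T=[(167,113),(219,104),(231,152),(180,165)];S=[(500,42),(547,84),(501,124),(455,83)]
a=np.mean([f(*q) for q in T],0);b=np.mean([g(*q) for q in S],0);print("handle top",tri(t,a,s,b))
print("on z=125",plane(t,a,.125).round(4),plane(s,b,.125).round(4))
for n,c,Q in(("top",t,[f(*q) for q in[(55,100),(195,58),(245,195),(100,242)]]),("side",s,[g(*q) for q in[(350,200),(500,322),(632,192)]]),("htop",t,[f(*q) for q in T]),("hside",s,[g(*q) for q in S])):
    P=np.array([plane(c,q,.125 if n[0]=="h" else .05)[:2]*1000 for q in Q]);print(n,P.round(0).tolist(),[np.degrees(np.arctan2(*(P[i+1]-P[i])[::-1])).round(1) for i in range(len(P)-1)],"cen",P.mean(0).round(1))
k=lambda u,v:(u/6+190-.5,(v-410)/6+155-.5)
print("bar handle",tri(t,k(390,455),s,(275,178.5)))
E
python3 go.py 579 275.5 120 30
```

```text
handle top (array([ 0.47485987, -0.36807913,  0.12422774]), np.float64(0.0008885931570985587))
on z=125 [ 0.4752 -0.368   0.125 ] [ 0.4742 -0.3683  0.125 ]
top [[497.0, -324.0], [517.0, -391.0], [453.0, -412.0], [431.0, -343.0]] [np.float64(-72.9), np.float64(-161.7), np.float64(108.1)] cen [ 474.6 -367.4]
side [[431.0, -347.0], [453.0, -407.0], [517.0, -392.0]] [np.float64(-70.3), np.float64(13.1)] cen [ 467.1 -381.9]
htop [[484.0, -354.0], [488.0, -377.0], [467.0, -382.0], [461.0, -359.0]] [np.float64(-79.7), np.float64(-167.9), np.float64(104.6)] cen [ 475.2 -368. ]
hside [[482.0, -356.0], [487.0, -376.0], [467.0, -380.0], [462.0, -361.0]] [np.float64(-76.4), np.float64(-168.4), np.float64(104.7)] cen [ 474.2 -368.2]
bar handle (array([ 0.65235577, -0.03470384,  0.09640532]), np.float64(0.005801211964677053))
psi 13.39 twist -16.6 slide 810.4 -523.5 70.3 q [-81.   8.  85.  -0.  87.  -5.]
```

```bash
python3 -m jog '[{"slide":[0,0,0],"twist":-8.3},{"slide":[0,0,0],"twist":-8.3},{"slide":[48,-31,0],"twist":0},{"slide":[48,-31,0],"twist":0},{"slide":[48,-31,0],"twist":0},{"slide":[48,-31,0],"twist":0},{"slide":[48,-31,0],"twist":0},{"slide":[48,-31,0],"twist":0}]' 1 40
python3 -m jog '[{"slide":[48,-31,0],"twist":0},{"slide":[48,-31,0],"twist":0},{"slide":[48,-31,0],"twist":0},{"slide":[48,-31,0],"twist":0},{"slide":[48,-31,0],"twist":0},{"slide":[48,-31,0],"twist":0},{"slide":[48,-31,0],"twist":0},{"slide":[48,-31,0],"twist":0}]'
python3 go.py 579 275.5 60 30
```

```text
clock: 1.1
tcp_pos: [0.2958, -0.2768, 0.191]
tcp_rot: [[0.866, 0.5, 0.0], [0.5, -0.866, 0.0], [0.0, -0.0, -1.0]]
ft_force: [1.3, -0.6, 0.8]
width: 0.0854
clock: 2.1
tcp_pos: [0.5045, 0.13, 0.191]
tcp_rot: [[0.866, 0.5, -0.0], [0.5, -0.866, -0.0], [-0.0, 0.0, -1.0]]
ft_force: [1.5, -0.7, 0.6]
width: 0.0853
psi 30.01 twist 0.0 slide 137.3 -88.7 131.0 q [ 9. -5. 98. -0. 87. 69.]
```

```bash
python3 -m jog '[{"slide":[34,-22,20],"twist":0},{"slide":[34,-22,20],"twist":0},{"slide":[34,-22,20],"twist":0},{"slide":[20,-12,20],"twist":0},{"slide":[5,-3,20],"twist":0},{"slide":[0,0,0],"twist":0},{"slide":[0,0,0],"twist":0}]'
python3 go.py 579 275.5 60 30
python3 - <<'E'
from h import *
c=shot("side","s1");t=shot("top","t1")
o=np.zeros((480,800,3),np.uint8)
o[:,:400]=cv2.resize(t["img"][140:260,95:195],(400,480),interpolation=cv2.INTER_CUBIC)
o[:400,405:800]=cv2.resize(c["img"][90:190,150:249],(395,400),interpolation=cv2.INTER_CUBIC)
cv2.imwrite("pics/p5.png",o[:,:,::-1])
E
```

```text
clock: 2.98
tcp_pos: [0.5736, 0.261, 0.0919]
tcp_rot: [[0.866, 0.499, 0.0], [0.499, -0.866, -0.0], [0.0, 0.0, -1.0]]
ft_force: [0.2, -0.3, 0.1]
width: 0.0849
psi 29.95 twist -0.0 slide 11.9 -9.9 31.9 q [20. 16. 86. -0. 78. 80.]
```

View pics/p5.png

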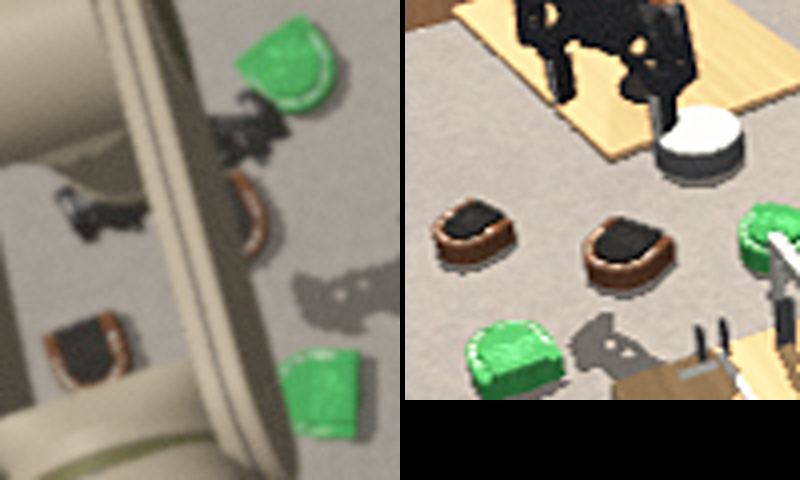

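The picture shows both heels where they were and the gripper above the large one. I'll correct the offset and go down.

```bash
python3 -m jog '[{"slide":[12,-10,0],"twist":0},{"slide":[0,0,20],"twist":0},{"slide":[0,0,20],"twist":0},{"slide":[0,0,20],"twist":0},{"slide":[0,0,15],"twist":0},{"slide":[0,0,12],"twist":0},{"slide":[0,0,0],"twist":0},{"slide":[0,0,0],"twist":0}]'
python3 go.py 579 275.5 1 30
```

```text
clock: 4.08
tcp_pos: [0.5796, 0.2767, 0.0051]
tcp_rot: [[0.866, 0.5, 0.001], [0.5, -0.866, 0.0], [0.001, 0.0, -1.0]]
ft_force: [0.1, 0.5, 0.2]
width: 0.0857
psi 29.99 twist -0.0 slide -1.1 0.7 4.1 q [21. 23. 88. -0. 70. 81.]
```

```bash
python3 -m jog '[{"slide":[0,0,3],"twist":0},{"slide":[0,0,0],"twist":0},{"slide":[0,0,0],"twist":0},{"slide":[0,0,0],"twist":0},{"slide":[0,0,0],"twist":0},{"slide":[0,0,0],"twist":0},{"slide":[0,0,0],"twist":0},{"slide":[0,0,0],"twist":0}]' 0 40
python3 -m jog '[{"slide":[0,0,-20],"twist":0},{"slide":[0,0,-20],"twist":0},{"slide":[0,0,-20],"twist":0},{"slide":[0,0,-20],"twist":0},{"slide":[0,0,-10],"twist":0},{"slide":[0,0,0],"twist":0},{"slide":[0,0,0],"twist":0},{"slide":[0,0,0],"twist":0}]'
python3 go.py 558.3 71.2 100 -2.8
python3 - <<'E'
from h import *
c=shot("side","s1");t=shot("top","t1")
o=np.zeros((480,800,3),np.uint8)
o[:,:400]=cv2.resize(t["img"][140:260,95:195],(400,480),interpolation=cv2.INTER_CUBIC)
o[:400,405:800]=cv2.resize(c["img"][90:190,150:249],(395,400),interpolation=cv2.INTER_CUBIC)
cv2.imwrite("pics/p6.png",o[:,:,::-1])
E
```

```text
clock: 5.08
tcp_pos: [0.5789, 0.2765, 0.0013]
tcp_rot: [[0.866, 0.5, -0.0], [0.5, -0.866, 0.0], [-0.0, -0.0, -1.0]]
ft_force: [-0.3, -1.0, -0.6]
width: 0.0002
clock: 6.08
tcp_pos: [0.5782, 0.2761, 0.09]
tcp_rot: [[0.866, 0.5, -0.002], [0.5, -0.866, -0.001], [-0.002, -0.0, -1.0]]
ft_force: [-0.1, 1.0, -0.4]
width: -0.0001
psi 29.99 twist 32.8 slide -9.8 205.7 -10.0 q [21. 18. 84.  0. 78. 81.]
```

View pics/p6.png

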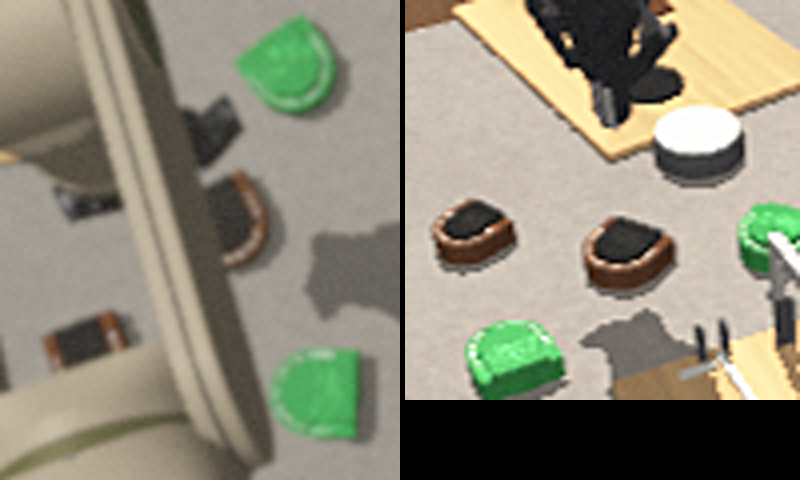

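The gripper shut on nothing and the heel stands untouched. I'll check the TCP against the pictures before trying again.

```bash
python3 - <<'E'
from h import *
C={n:dict(np.load(f"pics/{n}1.npz")) for n in("s","t")}
for n,c in C.items():
    for X in((.5782,.2761,.09),(.5782,.2761,.109),(.5782,.2761,.0),(.5695,.270,.024)):
        q=proj(c,X);k=((q[0]-95)*4,(q[1]-140)*4) if n=="t" else ((q[0]-150)*4+405,(q[1]-90)*4)
        print(n,X,q.round(1),"crop",np.round(k))
E
python3 - <<'E'
from h import *
print({k:np.round(v,3).tolist() for k,v in robot.sense().items()})
C={n:dict(np.load(f"pics/{n}1.npz")) for n in("s","t")}
im,H,S,V=masks(C["s"])
f=fit(C["s"],(205,152),V<75,.024);print(f and (f[0],f[1]))
E
```

```text
s (0.5782, 0.2761, 0.09) [203.7 131.1] crop [620. 165.]
s (0.5782, 0.2761, 0.109) [203. 126.] crop [617. 144.]
s (0.5782, 0.2761, 0.0) [206.9 154.1] crop [633. 256.]
s (0.5695, 0.27, 0.024) [204.4 150. ] crop [622. 240.]
t (0.5782, 0.2761, 0.09) [142.8 187.8] crop [191. 191.]
t (0.5782, 0.2761, 0.109) [141.2 186.6] crop [185. 186.]
t (0.5782, 0.2761, 0.0) [149.6 192.9] crop [218. 212.]
t (0.5695, 0.27, 0.024) [149.8 194.6] crop [219. 218.]
{'clock': 6.175, 'joint_positions': [0.366, 0.305, 1.474, 0.0, 1.363, 1.413], 'joint_velocities': [0.001, 0.0, -0.005, 0.002, 0.001, -0.0], 'tau': [0.002, -63.993, -48.138, 0.0, 0.011, -0.0], 'tcp_pos': [0.578, 0.276, 0.09], 'tcp_rot': [[0.866, 0.5, -0.001], [0.5, -0.866, -0.001], [-0.001, -0.0, -1.0]], 'ft_force': [0.738, 0.425, -0.382], 'wrist_torque': [-0.052, -0.066, -0.013], 'width': -0.0}
(((568.7159423828125, 268.8427734375), (53.743080139160156, 46.66297912597656), 31.768136978149414), array([570.53107796, 269.03177546]))
```

```bash
python3 - <<'E'
from h import *
C={n:dict(np.load(f"pics/{n}1.npz")) for n in("s","t")}
o=np.zeros((600,800,3),np.uint8)
o[:480,:400]=cv2.resize(C["t"]["img"][140:236,100:180],(400,480),interpolation=cv2.INTER_CUBIC)
o[:600,405:800]=cv2.resize(C["s"]["img"][70:170,160:226],(395,600),interpolation=cv2.INTER_CUBIC)
cv2.imwrite("pics/p7.png",o[:,:,::-1])
E
```

```text
(no output)
```

View pics/p7.png

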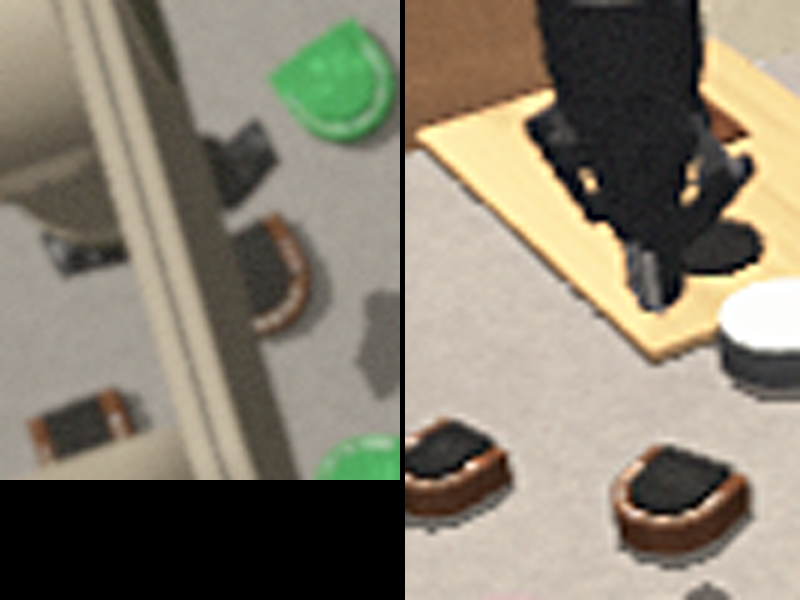

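Both pictures put the shut fingertips about 35–40 mm higher than the reported TCP: the side view has the tip at native (201.8,120.8), against a predicted (203.7,131.1). I'll find the true tip height by touching bare table with shut fingers.

```bash
python3 -m jog '[{"slide":[-30,-25,0],"twist":0},{"slide":[-30,-26,0],"twist":0},{"slide":[0,0,20],"twist":0},{"slide":[0,0,20],"twist":0},{"slide":[0,0,20],"twist":0},{"slide":[0,0,10],"twist":0},{"slide":[0,0,0],"twist":0},{"slide":[0,0,0],"twist":0}]'
python3 - <<'E'
from h import *
c=shot("side","s2");t=shot("top","t2")
for X in((.5,.29,0),(.5,.29,.02),(.5,.29,.06)):print(proj(c,X).round(1),proj(t,X).round(1))
o=np.zeros((600,800,3),np.uint8)
o[:480,:400]=cv2.resize(t["img"][160:256,100:180],(400,480),interpolation=cv2.INTER_CUBIC)
o[:600,405:800]=cv2.resize(c["img"][90:190,140:206],(395,600),interpolation=cv2.INTER_CUBIC)
cv2.imwrite("pics/p8.png",o[:,:,::-1])
E
```

```text
clock: 7.18
tcp_pos: [0.5022, 0.2908, 0.0219]
tcp_rot: [[0.866, 0.5, 0.001], [0.5, -0.866, 0.0], [0.001, 0.0, -1.0]]
ft_force: [-0.1, -0.4, -0.1]
width: -0.0
[183.2 159.3] [143.7 218.8]
[182.2 154.4] [142.1 218.1]
[180.1 144.2] [138.9 216.7]
```

View pics/p8.png

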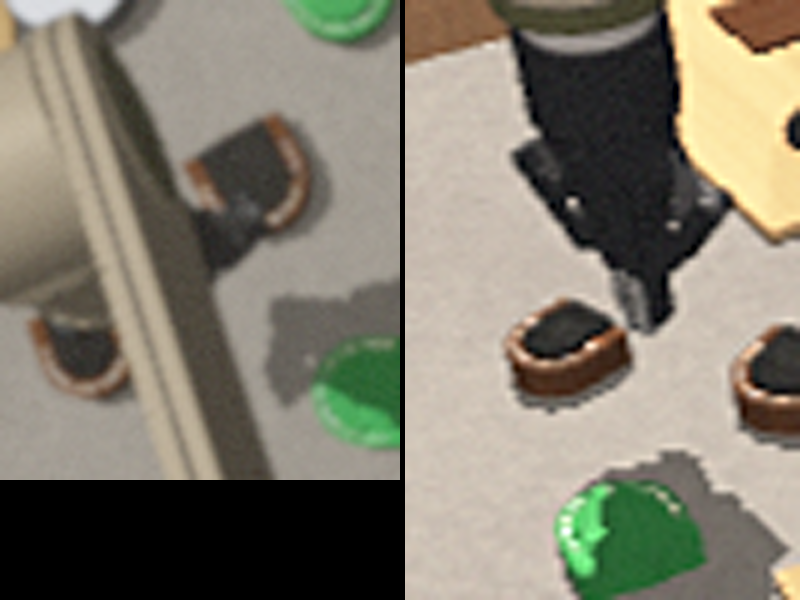

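The tip is at native (180.1,145), which is z≈57 mm while the report says 22. The column fits exactly, so it is purely a height offset of about 36 mm. I'll confirm by touch in small steps.

```bash
python3 -m jog '[{"slide":[0,0,15],"twist":0},{"slide":[0,0,15],"twist":0},{"slide":[0,0,14],"twist":0},{"slide":[0,0,2],"twist":0},{"slide":[0,0,2],"twist":0},{"slide":[0,0,0],"twist":0}]'
python3 -m jog '[{"slide":[0,0,1.5],"twist":0},{"slide":[0,0,0],"twist":0}]'
python3 -m jog '[{"slide":[0,0,1.5],"twist":0},{"slide":[0,0,0],"twist":0}]'
python3 -m jog '[{"slide":[0,0,1.5],"twist":0},{"slide":[0,0,0],"twist":0}]'
```

```text
clock: 8.02
tcp_pos: [0.5018, 0.2908, -0.0264]
tcp_rot: [[0.866, 0.5, 0.001], [0.5, -0.866, 0.0], [0.001, 0.0, -1.0]]
ft_force: [0.2, -0.3, -0.7]
width: -0.0001
clock: 8.28
tcp_pos: [0.5016, 0.2907, -0.028]
tcp_rot: [[0.866, 0.5, 0.0], [0.5, -0.866, 0.0], [0.0, 0.0, -1.0]]
ft_force: [0.2, 0.6, 0.6]
width: -0.0002
clock: 8.52
tcp_pos: [0.5014, 0.2906, -0.0298]
tcp_rot: [[0.866, 0.5, -0.0], [0.5, -0.866, -0.0], [-0.0, -0.0, -1.0]]
ft_force: [0.2, 0.6, 1.0]
width: -0.0002
clock: 8.78
tcp_pos: [0.5013, 0.2906, -0.0314]
tcp_rot: [[0.866, 0.5, -0.0], [0.5, -0.866, -0.0], [-0.0, -0.0, -1.0]]
ft_force: [0.7, 0.4, 0.0]
width: 0.0
```

```bash
python3 -m jog '[{"slide":[0,0,1.5],"twist":0},{"slide":[0,0,0],"twist":0}]' | grep -E 'pos|force'
python3 -m jog '[{"slide":[0,0,1.5],"twist":0},{"slide":[0,0,0],"twist":0}]'| grep -E 'pos|force'
python3 -m jog '[{"slide":[0,0,1],"twist":0},{"slide":[0,0,0],"twist":0}]'| grep -E 'pos|force'
```

```text
tcp_pos: [0.5014, 0.2906, -0.0329]
ft_force: [0.1, -0.1, -0.3]
tcp_pos: [0.5013, 0.2906, -0.0344]
ft_force: [0.1, 0.0, 0.2]
tcp_pos: [0.5014, 0.2906, -0.0353]
ft_force: [0.4, -0.6, -0.3]
```

```bash
python3 -m jog '[{"slide":[0,0,1],"twist":0},{"slide":[0,0,0],"twist":0}]' | grep -E 'pos|force'
python3 - <<'E'
from h import *
f=robot.sense()["ft_force"];print("contact" if f[2]>3 else "free",f)
E
```

```text
tcp_pos: [0.5014, 0.2906, -0.0363]
ft_force: [-0.1, -0.5, -0.7]
free [-0.05766316 -0.45203457 -0.70514365]
```

```bash
python3 -m jog '[{"slide":[0,0,1],"twist":0},{"slide":[0,0,0],"twist":0}]' | grep -E 'pos|force'
python3 -m jog '[{"slide":[0,0,1],"twist":0},{"slide":[0,0,0],"twist":0}]' | grep -E 'pos|force'
```

```text
tcp_pos: [0.5014, 0.2906, -0.0373]
ft_force: [0.0, 0.8, -0.4]
tcp_pos: [0.5014, 0.2906, -0.0383]
ft_force: [-0.6, -0.2, -0.5]
```

```bash
python3 - <<'E'
from h import *
c=shot("side","s3")
o=cv2.resize(c["img"][110:170,150:210],(600,600),interpolation=cv2.INTER_CUBIC)
cv2.imwrite("pics/p9.png",o[:,:,::-1]);print(robot.sense()["ft_force"],proj(c,(.5014,.2906,0)))
E
```

```text
[ 0.22966676  0.4883151  -0.41794414] [183.49524064 159.04448981]
```

View pics/p9.png

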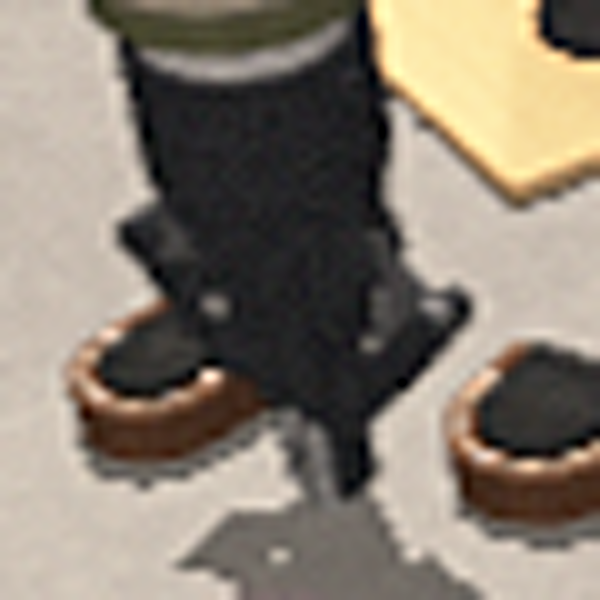

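The tip is at native (183.5,159), which is the table point itself, and it meets its shadow. A couple more small steps should make contact.

```bash
python3 -m jog '[{"slide":[0,0,0.8],"twist":0},{"slide":[0,0,0],"twist":0}]' | grep -E 'pos|force'
python3 -m jog '[{"slide":[0,0,0.8],"twist":0},{"slide":[0,0,0],"twist":0}]' | grep -E 'pos|force'
```

```text
tcp_pos: [0.5014, 0.2906, -0.0391]
ft_force: [0.5, 0.0, -0.1]
tcp_pos: [0.5015, 0.2906, -0.0398]
ft_force: [0.8, -0.7, -0.6]
```

```bash
python3 go.py 579 275.5 21 30
```

```text
psi 29.99 twist -0.0 slide 59.6 51.9 -60.8 q [25. 18. 99.  0. 63. 85.]
```

```bash
python3 -m jog '[{"slide":[0,0,0.8],"twist":0},{"slide":[0,0,0],"twist":0}]' | grep -E 'pos|force'
python3 -m jog '[{"slide":[0,0,0.8],"twist":0},{"slide":[0,0,0],"twist":0}]' | grep -E 'pos|force'
```

```text
tcp_pos: [0.5015, 0.2907, -0.0399]
ft_force: [-3.9, -1.9, 7.3]
tcp_pos: [0.5015, 0.2907, -0.04]
ft_force: [-7.1, -2.6, 15.0]
```

Contact comes at reported z = −40.0, so the true tip height is the reported z plus 40 mm. I'll build this into the helper, back off and redo the grasp.

```bash
sed -i 's/d=np.array(\[x,y,z\])-p/d=np.array([x,y,z-40])-p/; s/^# usage/# z is the true tip height (reported z + 40)\n# usage/' go.py
python3 -m jog '[{"slide":[0,0,-25],"twist":0},{"slide":[0,0,-25],"twist":0},{"slide":[0,0,-20],"twist":0},{"slide":[30,26,0],"twist":0},{"slide":[30,26,0],"twist":0},{"slide":[0,0,0],"twist":0},{"slide":[0,0,0],"twist":0}]' 1 40
python3 go.py 579 275.5 1 30
```

```text
clock: 12.2
tcp_pos: [0.5787, 0.2755, 0.0281]
tcp_rot: [[0.866, 0.5, -0.001], [0.5, -0.866, -0.0], [-0.001, -0.0, -1.0]]
ft_force: [-0.5, 0.3, -0.9]
width: 0.0854
psi 29.98 twist -0.0 slide 0.2 0.1 67.1 q [21. 21. 87.  0. 72. 81.]
```

```bash
python3 -m jog '[{"slide":[0,0,20],"twist":0},{"slide":[0,0,20],"twist":0},{"slide":[0,0,15],"twist":0},{"slide":[0,0,8],"twist":0},{"slide":[0,0,4],"twist":0},{"slide":[0,0,0],"twist":0},{"slide":[0,0,0],"twist":0}]'
python3 -m jog '[{"slide":[0,0,0],"twist":0},{"slide":[0,0,0],"twist":0},{"slide":[0,0,0],"twist":0},{"slide":[0,0,0],"twist":0},{"slide":[0,0,0],"twist":0},{"slide":[0,0,0],"twist":0},{"slide":[0,0,0],"twist":0},{"slide":[0,0,0],"twist":0}]' 0 40
```

```text
clock: 13.08
tcp_pos: [0.5801, 0.2758, -0.0376]
tcp_rot: [[0.866, 0.5, 0.001], [0.5, -0.866, 0.0], [0.001, 0.0, -1.0]]
ft_force: [-0.4, 1.1, 0.3]
width: 0.0851
clock: 14.08
tcp_pos: [0.5802, 0.2759, -0.0375]
tcp_rot: [[0.866, 0.5, 0.001], [0.5, -0.866, 0.001], [0.001, 0.0, -1.0]]
ft_force: [-0.9, -1.0, 6.2]
width: 0.0628
```

Gripped at 62.8 mm, which fits the large heel. I'll lift it and carry it to the left bay.

```bash
python3 -m jog '[{"slide":[0,0,-10],"twist":0},{"slide":[0,0,-25],"twist":0},{"slide":[0,0,-25],"twist":0},{"slide":[0,0,-25],"twist":0},{"slide":[0,0,0],"twist":8.2},{"slide":[0,0,0],"twist":8.2},{"slide":[0,0,0],"twist":8.2},{"slide":[0,0,0],"twist":8.2}]'
python3 go.py 559.5 71.1 90 -2.78
```

```text
clock: 15.08
tcp_pos: [0.5792, 0.2755, 0.0467]
tcp_rot: [[0.999, -0.054, -0.0], [-0.054, -0.999, -0.0], [-0.0, 0.0, -1.0]]
ft_force: [0.2, 1.0, -0.1]
width: 0.0631
psi -3.07 twist -0.3 slide -9.7 205.1 -3.3 q [ 21.  20.  86.  -0.  74. 114.]
```

```bash
python3 -m jog '[{"slide":[-2,40,0],"twist":-0.3},{"slide":[-2,40,0],"twist":0},{"slide":[-2,40,0],"twist":0},{"slide":[-2,40,0],"twist":0},{"slide":[-2,35,0],"twist":0},{"slide":[0,10,0],"twist":0},{"slide":[0,0,0],"twist":0},{"slide":[0,0,0],"twist":0}]'
python3 go.py 559.5 71.1 14.5 -2.78
python3 - <<'E'
from h import *
c=shot("side","s4");t=shot("top","t4")
S=np.load("pics/side0.npz")["img"]
im,H,S_,V=masks(c)
o=np.zeros((600,800,3),np.uint8)
o[:480,:400]=cv2.resize(t["img"][160:256,190:270],(400,480),interpolation=cv2.INTER_CUBIC)
o[:600,405:800]=cv2.resize(c["img"][130:230,190:256],(395,600),interpolation=cv2.INTER_CUBIC)
cv2.imwrite("pics/p10.png",o[:,:,::-1])
# medium still where it was?
f=fit(c,(167,145.5),V<75,.024);print("medium side",f and (np.round(f[0][0],1),np.round(f[0][1],1),f[0][2]))
E
```

```text
clock: 16.08
tcp_pos: [0.5604, 0.0723, 0.0467]
tcp_rot: [[0.999, -0.043, 0.0], [-0.043, -0.999, 0.0], [0.0, -0.0, -1.0]]
ft_force: [0.2, -0.2, -0.7]
width: 0.0632
psi -2.46 twist 0.3 slide -0.8 1.2 72.2 q [ 2.  9. 99.  0. 72. 95.]
medium side (array([469.9, 360.7]), array([47.7, 39.4]), 22.45609474182129)
```

View pics/p10.png

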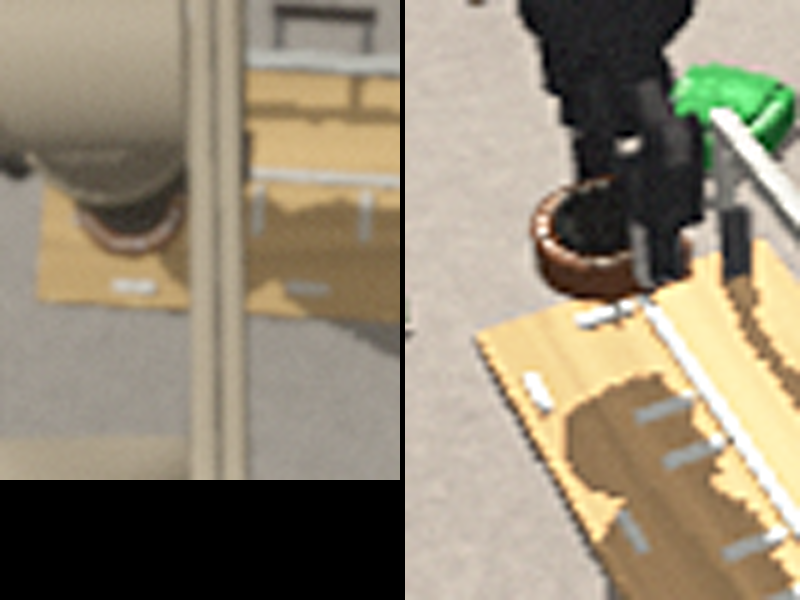

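The picture shows the large heel gripped level above its bay, its round back toward the robot and the rest undisturbed. I'll check its fore-aft position in the grip, then lower it.

```bash
python3 - <<'E'
from h import *
c=dict(np.load("pics/t4.npz"));im,H,S,V=masks(c)
# column through heel middle: brown extent in the top view
for u in(214.5,215.5,216.5):
    x=int((u+.5)*6);r=[y for y in range(int(195*6),int(214*6)) if (H[y,x]<14 or H[y,x]>170) and S[y,x]>70 and V[y,x]<190]
    if r:
        a,b=up((x,min(r)))[1],up((x,max(r)))[1];print(u,round(a,1),round(b,1),"bottom edge",plane(c,(u,b),.084).round(4),"ledge inner",plane(c,(u,a),.104).round(4))
E
python3 -m jog '[{"slide":[-0.8,1.2,0],"twist":0.3},{"slide":[0,0,20],"twist":0},{"slide":[0,0,20],"twist":0},{"slide":[0,0,10],"twist":0},{"slide":[0,0,5],"twist":0},{"slide":[0,0,0],"twist":0}]'
python3 go.py 559.5 71.1 14.5 -2.78
```

```text
214.5 206.2 206.2 bottom edge [0.5293 0.0751 0.084 ] ledge inner [0.5267 0.0738 0.104 ]
215.5 205.8 209.9 bottom edge [0.519  0.0721 0.084 ] ledge inner [0.5281 0.0711 0.104 ]
216.5 206.2 209.9 bottom edge [0.519  0.0693 0.084 ] ledge inner [0.5267 0.0683 0.104 ]
clock: 16.92
tcp_pos: [0.5592, 0.07, -0.0088]
tcp_rot: [[0.999, -0.049, -0.001], [-0.049, -0.999, 0.0], [-0.001, 0.0, -1.0]]
ft_force: [0.6, -0.5, 0.1]
width: 0.0628
psi -2.81 twist -0.0 slide 0.2 -1.1 16.7 q [  2.  13. 101.   0.  66.  95.]
```

```bash
python3 - <<'E'
from h import *
t=shot("top","t5");c=shot("side","s5")
im,H,S,V=masks(t)
q0=proj(t,(.5113,.0745,.029));print("expected bottom back edge px",q0.round(1), "rail px",proj(t,(.5065,.0734,.017)).round(1),"expected ledge outer",proj(t,(.5113,.0745,.049)).round(1))
x=int((217.5+.5)*6)
for y in range(200*6,220*6,4):print(round(up((x,y))[1],1),H[y,x],S[y,x],V[y,x],end=" | ")
o=np.zeros((600,800,3),np.uint8)
o[:480,:400]=cv2.resize(t["img"][190:230,195:235],(400,480)[:1]*2,interpolation=cv2.INTER_CUBIC) if False else cv2.resize(t["img"][190:238,195:235],(400,480),interpolation=cv2.INTER_CUBIC)
o[:600,405:800]=cv2.resize(c["img"][150:220,195:241],(395,600),interpolation=cv2.INTER_CUBIC)
cv2.imwrite("pics/p11.png",o[:,:,::-1])
E
```

```text
expected bottom back edge px [215.8 214.8] rail px [216.4 216.8] expected ledge outer [215.4 214. ]
199.6 18 55 92 | 200.2 19 53 91 | 200.9 20 58 92 | 201.6 22 62 95 | 202.2 23 64 96 | 202.9 21 64 92 | 203.6 22 63 77 | 204.2 24 63 61 | 204.9 25 53 53 | 205.6 22 52 54 | 206.2 16 48 59 | 206.9 15 42 61 | 207.6 15 43 60 | 208.2 13 58 62 | 208.9 15 74 69 | 209.6 13 99 93 | 210.2 14 93 126 | 210.9 16 73 150 | 211.6 16 72 148 | 212.2 14 89 126 | 212.9 14 114 105 | 213.6 17 122 121 | 214.2 19 105 155 | 214.9 19 84 177 | 215.6 20 51 194 | 216.2 21 24 203 | 216.9 21 16 204 | 217.6 21 24 198 | 218.2 19 55 193 | 218.9 18 85 194 |
```

View pics/p11.png

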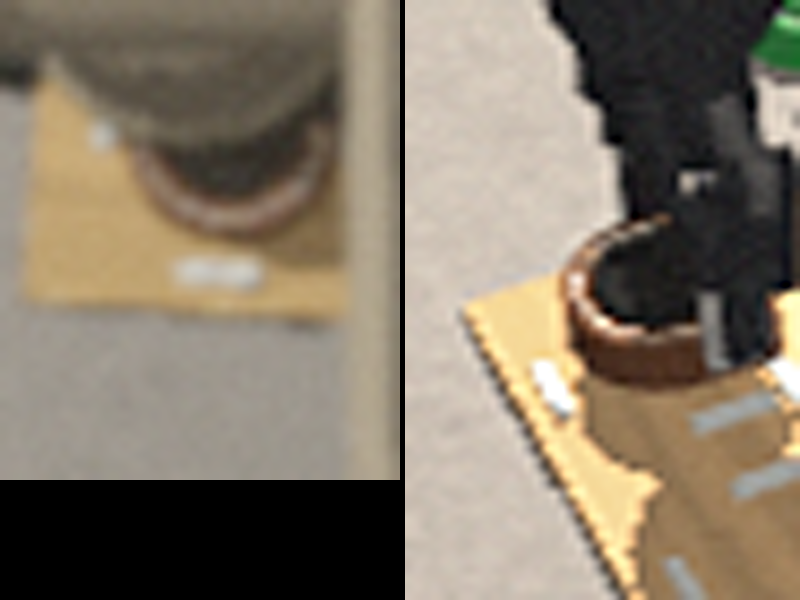

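The seam shows the heel about 3 mm further forward in the grip than assumed. I'll fit the seam circle numerically to settle both axes.

```bash
python3 - <<'E'
from h import *
from scipy.optimize import least_squares
t=dict(np.load("pics/t5.npz"));c=dict(np.load("pics/s5.npz"))
im,H,S,V=masks(t)
g=cv2.GaussianBlur(V.astype(np.float32),(0,0),3)
cen=proj(t,(.543,.0715,.049));P=[]
# radial profile: seam = local brightness max between dark lift and brown wall
for a in np.radians(np.arange(30,151,5)):
    prof=[];rs=np.arange(6.0,10.6,.1)
    for r in rs:
        p=cen+r*np.array([np.cos(a),np.sin(a)]);x,y=int((p[0]+.5)*6),int((p[1]+.5)*6);prof.append(g[y,x])
    prof=np.array(prof);k=[i for i in range(2,len(prof)-2) if prof[i]==prof[i-2:i+3].max() and prof[i]>prof[:i].min()+15 and prof[i]>prof[i:].min()+8]
    if k: P.append(plane(t,cen+rs[k[0]]*np.array([np.cos(a),np.sin(a)]),.049)[:2]*1000); print(int(np.degrees(a)),round(rs[k[0]],1),P[-1].round(1))
P=np.array(P);r=least_squares(lambda o:np.hypot(*(P-o).T)-27,[543,71],loss="soft_l1");print("heel origin",r.x.round(1),"resid",r.fun.round(1))
E
```

```text
29 8.9 [530.3  49. ]
35 8.9 [528.4  50.2]
40 8.9 [526.6  51.5]
45 8.8 [525.1  53.2]
50 8.6 [524.   55.2]
55 8.5 [522.9  57. ]
59 8.6 [521.5  58.6]
65 8.6 [520.5  60.5]
70 8.4 [520.2  62.7]
75 8.4 [519.5  64.7]
80 8.2 [519.6  66.9]
85 8.1 [519.6  68.9]
90 8.1 [519.5  71. ]
95 8.1 [519.5  73. ]
100 8.1 [519.8  75. ]
105 8.0 [520.5  77. ]
110 7.9 [521.3  78.8]
heel origin [546.4  70. ] resid [-0.6 -0.2  0.1  0.1 -0.2 -0.2  0.4  0.6  0.2  0.4 -0.  -0.2 -0.1  0.
  0.1 -0.2 -0.5]
```

```bash
python3 -m jog '[{"slide":[-3.0,-1.5,0],"twist":0},{"slide":[0,0,5],"twist":0},{"slide":[0,0,5],"twist":0},{"slide":[0,0,3],"twist":0},{"slide":[0,0,0],"twist":0},{"slide":[0,0,0],"twist":0}]'
python3 go.py 556.2 71.4 14.5 -2.78
```

```text
clock: 17.77
tcp_pos: [0.5566, 0.0717, -0.0214]
tcp_rot: [[0.999, -0.049, 0.0], [-0.049, -0.999, -0.0], [0.0, 0.0, -1.0]]
ft_force: [-0.7, 0.4, -0.8]
width: 0.0626
psi -2.8 twist -0.0 slide -0.4 0.3 4.1 q [  2.  13. 102.  -0.  65.  95.]
```

```bash
python3 -m jog '[{"slide":[-0.4,0.3,1.5],"twist":0},{"slide":[0,0,1],"twist":0},{"slide":[0,0,0],"twist":0}]'
python3 -m jog '[{"slide":[0,0,0.8],"twist":0},{"slide":[0,0,0],"twist":0}]'
```

```text
clock: 18.15
tcp_pos: [0.556, 0.0714, -0.024]
tcp_rot: [[0.999, -0.049, -0.0], [-0.049, -0.999, 0.0], [-0.0, 0.0, -1.0]]
ft_force: [0.2, 0.1, -1.0]
width: 0.0629
clock: 18.4
tcp_pos: [0.5561, 0.0714, -0.0248]
tcp_rot: [[0.999, -0.049, -0.0], [-0.049, -0.999, -0.0], [-0.0, 0.0, -1.0]]
ft_force: [-0.5, -0.8, -1.3]
width: 0.0631
```

```bash
python3 -m jog '[{"slide":[0,0,0.8],"twist":0},{"slide":[0,0,0],"twist":0}]'
python3 -m jog '[{"slide":[0,0,0],"twist":0},{"slide":[0,0,0],"twist":0},{"slide":[0,0,0],"twist":0},{"slide":[0,0,0],"twist":0},{"slide":[0,0,-15],"twist":0},{"slide":[0,0,-25],"twist":0},{"slide":[0,0,-25],"twist":0},{"slide":[0,0,-20],"twist":0}]' 1
python3 go.py 478 365.4 85 23
```

```text
clock: 18.65
tcp_pos: [0.5561, 0.0715, -0.0255]
tcp_rot: [[0.999, -0.049, 0.0], [-0.049, -0.999, 0.0], [0.0, -0.0, -1.0]]
ft_force: [0.3, 0.0, -0.4]
width: 0.0627
clock: 19.65
tcp_pos: [0.5568, 0.0715, 0.0618]
tcp_rot: [[0.999, -0.049, 0.002], [-0.049, -0.999, 0.0], [0.002, -0.0, -1.0]]
ft_force: [0.6, -0.7, -0.9]
width: 0.0855
psi -2.8 twist -25.8 slide 42.3 -301.4 16.8 q [  2.   7. 100.   0.  73.  95.]
```

```bash
python3 -m jog '[{"slide":[0,0,0],"twist":-8.6},{"slide":[0,0,0],"twist":-8.6},{"slide":[0,0,0],"twist":-8.6},{"slide":[9,-55,0],"twist":0},{"slide":[9,-55,0],"twist":0},{"slide":[9,-55,0],"twist":0},{"slide":[9,-55,0],"twist":0},{"slide":[6,-40,0],"twist":0}]'
python3 -m jog '[{"slide":[2,-25,0],"twist":0},{"slide":[0,-14,0],"twist":0},{"slide":[0,0,0],"twist":0},{"slide":[0,0,0],"twist":0}]'
python3 go.py 480 366.2 4 23
python3 - <<'E'
from h import *
c=shot("side","s6");t=shot("top","t6")
im,H,S,V=masks(c)
f=fit(c,(167,145.5),V<75,.024);print("medium side",f and (np.round(f[0][0],1),np.round(f[0][1],1),f[0][2]))
f=fit(c,proj(c,(.547,.072,.036)),V<75,.036);print("large side",f and (np.round(f[0][0],1),np.round(f[0][1],1),f[0][2],f[1]))
im,H,S,V=masks(t)
f=fit(t,proj(t,(.547,.072,.036)),V<75,.036);print("large top",f and (np.round(f[0][0],1),np.round(f[0][1],1),f[0][2],f[1]))
print("expected lift centre",np.array([543.3,71.9])+4*np.array([.9988,-.0485]))
E
```

```text
clock: 20.65
tcp_pos: [0.4925, 0.3295, 0.0604]
tcp_rot: [[0.92, 0.392, 0.001], [0.392, -0.92, 0.001], [0.001, -0.0, -1.0]]
ft_force: [0.2, -0.2, 0.0]
width: 0.0852
clock: 21.15
tcp_pos: [0.4802, 0.3629, 0.0596]
tcp_rot: [[0.921, 0.39, 0.0], [0.39, -0.921, -0.0], [-0.0, 0.0, -1.0]]
ft_force: [0.6, -0.5, 0.5]
width: 0.0854
psi 22.96 twist -0.0 slide 1.1 -3.1 95.6 q [32. 13. 93. -0. 74. 99.]
medium side (array([469.3, 360.4]), array([50.6, 39.1]), 25.911556243896484)
large side (array([545.3,  67.5]), array([49.3, 52.8]), 84.66732788085938, array([546.5510337 ,  66.70975823]))
large top (array([545.2,  69.1]), array([40.2, 46.6]), 88.4135513305664, array([546.91208161,  69.45120277]))
expected lift centre [547.2952  71.706 ]
```

```bash
python3 -m jog '[{"slide":[1,-3,15],"twist":0},{"slide":[0,0,20],"twist":0},{"slide":[0,0,20],"twist":0},{"slide":[0,0,20],"twist":0},{"slide":[0,0,12],"twist":0},{"slide":[0,0,6],"twist":0},{"slide":[0,0,2],"twist":0},{"slide":[0,0,0],"twist":0}]'
python3 -m jog '[{"slide":[0,0,0],"twist":0},{"slide":[0,0,0],"twist":0},{"slide":[0,0,0],"twist":0},{"slide":[0,0,0],"twist":0},{"slide":[0,0,0],"twist":0},{"slide":[0,0,0],"twist":0},{"slide":[0,0,0],"twist":0}]' 0 40
```

```text
clock: 22.25
tcp_pos: [0.48, 0.3673, -0.0349]
tcp_rot: [[0.921, 0.391, 0.001], [0.391, -0.921, 0.001], [0.001, -0.0, -1.0]]
ft_force: [0.5, -0.5, -0.1]
width: 0.0853
clock: 23.12
tcp_pos: [0.4802, 0.3675, -0.0346]
tcp_rot: [[0.921, 0.391, 0.001], [0.391, -0.921, 0.001], [0.001, -0.0, -1.0]]
ft_force: [-0.1, 0.2, 5.9]
width: 0.0531
```

Gripped at 53 mm, as expected for the medium heel. I'll lift it and carry it to the middle bay.

```bash
python3 -m jog '[{"slide":[0,0,-10],"twist":0},{"slide":[0,0,-25],"twist":0},{"slide":[0,0,-25],"twist":0},{"slide":[0,0,-25],"twist":0},{"slide":[0,0,0],"twist":8.6},{"slide":[0,0,0],"twist":8.6},{"slide":[0,0,0],"twist":8.6},{"slide":[0,0,0],"twist":0}]'
python3 go.py 551.4 -30.6 37.3 -2.78
```

```text
clock: 24.12
tcp_pos: [0.4793, 0.3669, 0.0496]
tcp_rot: [[0.999, -0.048, -0.0], [-0.048, -0.999, -0.0], [-0.0, 0.0, -1.0]]
ft_force: [0.4, -0.7, -1.9]
width: 0.0529
psi -2.75 twist 0.0 slide 91.3 393.5 52.3 q [ 33.  14.  93.  -0.  73. 125.]
```

```bash
python3 -m jog '[{"slide":[12,50,0],"twist":0},{"slide":[12,50,0],"twist":0},{"slide":[12,50,0],"twist":0},{"slide":[12,50,0],"twist":0},{"slide":[12,50,0],"twist":0},{"slide":[12,50,0],"twist":0},{"slide":[12,50,0],"twist":0},{"slide":[7,35,0],"twist":0}]'
python3 -m jog '[{"slide":[0,8,15],"twist":0},{"slide":[0,0,15],"twist":0},{"slide":[0,0,15],"twist":0},{"slide":[0,0,7],"twist":0},{"slide":[0,0,0],"twist":0},{"slide":[0,0,0],"twist":0}]'
python3 go.py 551.4 -30.6 17.3 -2.78
cat > seam.py <<'E'
import sys;from h import *
from scipy.optimize import least_squares
x,y,z,R=map(float,sys.argv[1:5])  # guessed heel origin mm, ledge height mm, seam radius
t=shot("top","ts");im,H,S,V=masks(t);g=cv2.GaussianBlur(V.astype(np.float32),(0,0),3)
cen=proj(t,(x/1e3,y/1e3,z/1e3));P=[];k0=433.5/(1.293-z/1e3)/1e3
for a in np.radians(np.arange(15,166,5)):
    rs=np.arange((R-7)*k0,(R+6)*k0,.1);prof=[]
    for r in rs:
        p=cen+r*np.array([np.cos(a),np.sin(a)]);prof.append(g[int((p[1]+.5)*6),int((p[0]+.5)*6)])
    prof=np.array(prof);k=[i for i in range(2,len(prof)-2) if prof[i]==prof[i-2:i+3].max() and prof[i]>prof[:i].min()+12 and prof[i]>prof[i:].min()+6]
    if k:P.append(plane(t,cen+rs[k[0]]*np.array([np.cos(a),np.sin(a)]),z/1e3)[:2]*1e3)
P=np.array(P);r=least_squares(lambda o:np.hypot(*(P-o).T)-R,[x,y],loss="soft_l1");print("heel origin",r.x.round(1),"n",len(P),"resid",r.fun.round(1))
E
python3 seam.py 538.4 -30 52 22
```

```text
clock: 25.12
tcp_pos: [0.5518, -0.0243, 0.0498]
tcp_rot: [[0.999, -0.046, 0.0], [-0.046, -0.999, -0.0], [0.0, 0.0, -1.0]]
ft_force: [-0.0, 0.0, -0.6]
width: 0.0527
clock: 25.88
tcp_pos: [0.5517, -0.0296, -0.002]
tcp_rot: [[0.999, -0.048, 0.001], [-0.048, -0.999, -0.0], [0.001, 0.0, -1.0]]
ft_force: [-0.6, -0.1, -0.7]
width: 0.0527
psi -2.76 twist 0.0 slide -0.3 1.0 20.7 q [ -8.  11. 103.   0.  66.  84.]
heel origin [536.9 -30.4] n 15 resid [ 0.1  0.3 -0.6  0.  -0.3 -0.3 -0.3  0.3  0.4  0.4  0.5  0.3 -0.5 -0.4
 -0.1]
```

```bash
python3 -m jog '[{"slide":[1.4,0.4,5],"twist":0},{"slide":[0,0,5],"twist":0},{"slide":[0,0,5],"twist":0},{"slide":[0,0,2],"twist":0},{"slide":[0,0,0],"twist":0},{"slide":[0,0,0],"twist":0}]'
python3 -m jog '[{"slide":[0,0,1.5],"twist":0},{"slide":[0,0,1],"twist":0},{"slide":[0,0,0],"twist":0}]'
python3 -m jog '[{"slide":[0,0,1],"twist":0},{"slide":[0,0,0],"twist":0}]'
```

```text
clock: 26.68
tcp_pos: [0.5527, -0.0305, -0.0194]
tcp_rot: [[0.999, -0.049, 0.0], [-0.049, -0.999, -0.0], [0.0, 0.0, -1.0]]
ft_force: [0.1, 0.9, -0.7]
width: 0.0534
clock: 27.05
tcp_pos: [0.5525, -0.0304, -0.0221]
tcp_rot: [[0.999, -0.049, -0.0], [-0.049, -0.999, 0.0], [-0.0, -0.0, -1.0]]
ft_force: [-0.6, -0.1, -0.4]
width: 0.0525
clock: 27.3
tcp_pos: [0.5527, -0.0304, -0.0226]
tcp_rot: [[0.999, -0.049, 0.0], [-0.049, -0.999, -0.0], [0.0, 0.0, -1.0]]
ft_force: [-2.1, -0.2, 4.2]
width: 0.053
```

Home height is confirmed by contact. I'll release, rise and swing right to get a clear view of the jig.

```bash
python3 -m jog '[{"slide":[0,0,0],"twist":0},{"slide":[0,0,0],"twist":0},{"slide":[0,0,0],"twist":0},{"slide":[0,0,0],"twist":0},{"slide":[0,0,-15],"twist":0},{"slide":[0,0,-30],"twist":0},{"slide":[0,0,-40],"twist":0},{"slide":[0,0,-40],"twist":0}]' 1
python3 -m jog '[{"slide":[0,40,-10],"twist":0},{"slide":[0,50,0],"twist":0},{"slide":[0,50,0],"twist":0},{"slide":[0,50,0],"twist":0},{"slide":[0,20,0],"twist":0},{"slide":[0,0,0],"twist":0},{"slide":[0,0,0],"twist":0}]' 0
python3 seam.py 543.3 71.9 32 27
python3 seam.py 538.4 -30 32 22
python3 - <<'E'
from h import *
t=shot("top","t7");c=shot("side","s7")
o=np.zeros((600,800,3),np.uint8)
o[:300,:]=cv2.resize(t["img"][178:229,188:324],(800,300),interpolation=cv2.INTER_CUBIC)
o[300:600,:400]=cv2.resize(c["img"][155:245,190:310],(400,300),interpolation=cv2.INTER_CUBIC)
o[300:600,400:]=cv2.resize(t["img"][120:240,90:250],(400,300),interpolation=cv2.INTER_CUBIC)
cv2.imwrite("pics/p12.png",o[:,:,::-1])
E
```

```text
clock: 28.3
tcp_pos: [0.5527, -0.0304, 0.1044]
tcp_rot: [[0.999, -0.049, 0.001], [-0.049, -0.999, -0.0], [0.001, 0.0, -1.0]]
ft_force: [0.5, -1.4, 0.8]
width: 0.0853
clock: 29.18
tcp_pos: [0.5425, -0.239, 0.1122]
tcp_rot: [[0.999, -0.048, 0.0], [-0.048, -0.999, 0.001], [0.0, -0.001, -1.0]]
ft_force: [0.1, -0.2, -0.6]
width: 0.0002
heel origin [543.2  70.1] n 16 resid [ 0.7  0.2  0.   0.1 -0.1 -0.5 -0.4 -0.3 -0.1  0.   0.2 -0.3 -0.1  0.3
  0.1  0.6]
heel origin [538.4 -31.4] n 24 resid [ 0.5  0.2 -0.3  0.1 -0.2  0.5  0.6 -1.3 -0.   0.1  0.2  0.  -0.1 -0.3
 -0.5 -0.3 -0.2 -0.4  0.3  0.5  0.3  0.1  0.2  0.3]
```

View pics/p12.png

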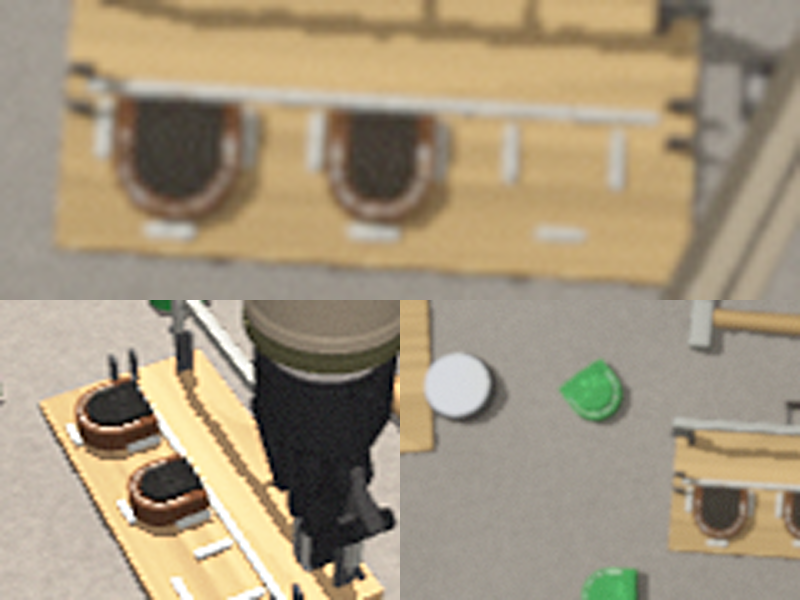

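Both heels lie between their rails: fitted origins (543.2,70.1) and (538.4,−31.4) against bays (543.3,71.9) and (538.4,−30). The small bay is empty and the bar stands open. Next I'll go over the bar to the far side of its handle.

```bash
python3 -m jog '[{"slide":[40,0,0],"twist":0},{"slide":[40,0,0],"twist":0},{"slide":[40,-30,0],"twist":0},{"slide":[18,-50,0],"twist":0},{"slide":[0,-50,0],"twist":0},{"slide":[0,-50,0],"twist":0},{"slide":[0,-20,0],"twist":0},{"slide":[0,0,0],"twist":0}]' 0
python3 go.py 680 -37 86 -2.78
```

```text
clock: 30.38
tcp_pos: [0.69, -0.0454, 0.1121]
tcp_rot: [[0.999, -0.046, -0.0], [-0.046, -0.999, -0.0], [-0.0, 0.0, -1.0]]
ft_force: [-0.6, -0.4, -0.2]
width: 0.0002
psi -2.64 twist 0.1 slide -10.3 -7.9 66.1 q [-8. 24. 74. -0. 82. 85.]
```

```bash
python3 -m jog '[{"slide":[-3,-7,0],"twist":0},{"slide":[0,0,20],"twist":0},{"slide":[0,0,20],"twist":0},{"slide":[0,0,20],"twist":0},{"slide":[0,0,6],"twist":0},{"slide":[0,0,0],"twist":0}]'
python3 -m jog '[{"slide":[-8,0,0],"twist":0},{"slide":[-8,0,0],"twist":0},{"slide":[-8,0,0],"twist":0},{"slide":[-8,0,0],"twist":0},{"slide":[0,0,0],"twist":0}]'
python3 go.py 600 -33 86 -2.78
```

```text
clock: 31.12
tcp_pos: [0.6867, -0.0401, 0.045]
tcp_rot: [[0.999, -0.049, -0.002], [-0.049, -0.999, 0.0], [-0.002, -0.0, -1.0]]
ft_force: [-0.6, 0.8, -0.2]
width: -0.0
clock: 31.75
tcp_pos: [0.6566, -0.0386, 0.0481]
tcp_rot: [[0.999, -0.049, 0.004], [-0.049, -0.999, -0.001], [0.004, 0.0, -1.0]]
ft_force: [3.4, -1.4, 3.3]
width: 0.0001
psi -2.8 twist -0.0 slide -56.8 -2.9 2.1 q [-8. 22. 84.  0. 74. 85.]
```

```bash
python3 -m jog '[{"slide":[-8,0,0],"twist":0},{"slide":[-8,0,0],"twist":0},{"slide":[-8,0,0],"twist":0},{"slide":[-8,0,0],"twist":0},{"slide":[-8,0,0],"twist":0},{"slide":[-8,0,0],"twist":0},{"slide":[-8,0,0],"twist":0},{"slide":[0,0,0],"twist":0}]'
python3 - <<'E'
from h import *
c=shot("side","s8");t=shot("top","t8")
o=np.zeros((560,800,3),np.uint8)
o[:,:400]=cv2.resize(c["img"][135:275,190:290],(400,560),interpolation=cv2.INTER_CUBIC)
o[:320,400:]=cv2.resize(t["img"][130:250,190:340],(400,320),interpolation=cv2.INTER_CUBIC)
cv2.imwrite("pics/p13.png",o[:,:,::-1])
E
```

```text
clock: 32.75
tcp_pos: [0.5984, -0.0356, 0.0459]
tcp_rot: [[0.999, -0.049, -0.001], [-0.049, -0.999, 0.0], [-0.001, -0.0, -1.0]]
ft_force: [0.8, -0.0, -1.6]
width: -0.0002
```

View pics/p13.png

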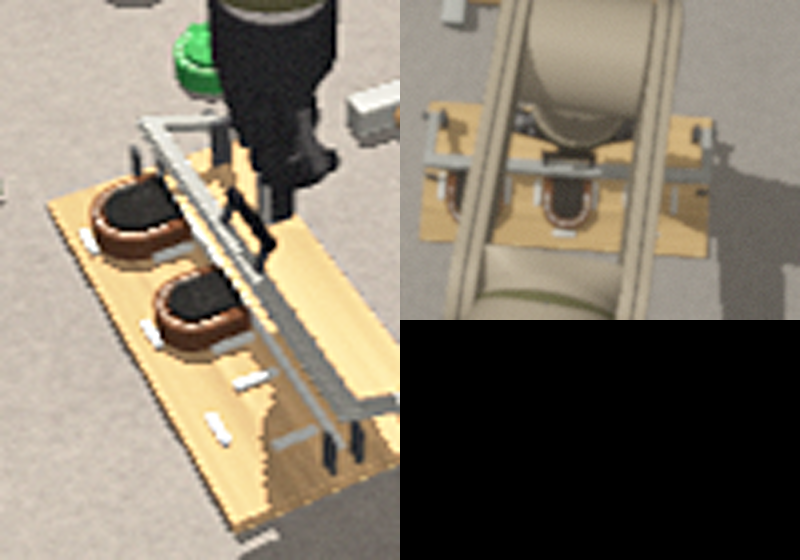

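The bar is now about 0.4 rad above its catches and the heels are still home. I'll lift, move over the handle and press down.

```bash
python3 -m jog '[{"slide":[0,0,-25],"twist":0},{"slide":[0,0,-10],"twist":0},{"slide":[-12,-2,0],"twist":0},{"slide":[-11,-2,0],"twist":0},{"slide":[0,0,0],"twist":0},{"slide":[0,0,10],"twist":0},{"slide":[0,0,8],"twist":0},{"slide":[0,0,6],"twist":0}]'
python3 -m jog '[{"slide":[0,0,5],"twist":0},{"slide":[0,0,5],"twist":0},{"slide":[0,0,3],"twist":0},{"slide":[0,0,2],"twist":0},{"slide":[0,0,0],"twist":0}]'
```

```text
clock: 33.85
tcp_pos: [0.5761, -0.0306, 0.0557]
tcp_rot: [[0.999, -0.049, -0.001], [-0.049, -0.999, 0.0], [-0.001, -0.0, -1.0]]
ft_force: [0.2, 1.1, -0.3]
width: -0.0002
clock: 34.48
tcp_pos: [0.5763, -0.0306, 0.042]
tcp_rot: [[0.999, -0.049, -0.001], [-0.049, -0.999, 0.0], [-0.001, -0.0, -1.0]]
ft_force: [-2.5, 0.3, 3.1]
width: 0.0001
```

```bash
python3 -m jog '[{"slide":[0,0,2],"twist":0},{"slide":[0,0,1.5],"twist":0},{"slide":[0,0,0],"twist":0}]'
python3 -m jog '[{"slide":[0,0,1],"twist":0},{"slide":[0,0,0],"twist":0}]'
python3 -m jog '[{"slide":[0,0,0.7],"twist":0},{"slide":[0,0,0],"twist":0}]'
```

```text
clock: 34.85
tcp_pos: [0.5765, -0.0306, 0.0382]
tcp_rot: [[0.999, -0.049, -0.0], [-0.049, -0.999, 0.0], [-0.0, -0.0, -1.0]]
ft_force: [-1.5, -0.2, 0.5]
width: 0.0001
clock: 35.1
tcp_pos: [0.5766, -0.0306, 0.0374]
tcp_rot: [[0.999, -0.049, -0.0], [-0.049, -0.999, 0.0], [-0.0, -0.0, -1.0]]
ft_force: [-1.6, 0.3, 1.7]
width: 0.0001
clock: 35.35
tcp_pos: [0.5766, -0.0306, 0.0369]
tcp_rot: [[0.999, -0.049, 0.0], [-0.049, -0.999, 0.0], [0.0, -0.0, -1.0]]
ft_force: [-3.0, 0.4, 4.1]
width: -0.0002
```

```bash
python3 -m jog '[{"slide":[0,0,0.7],"twist":0},{"slide":[0,0,0],"twist":0}]'|grep -E "pos|force"
python3 -m jog '[{"slide":[0,0,0.7],"twist":0},{"slide":[0,0,0],"twist":0}]'|grep -E "pos|force"
```

```text
tcp_pos: [0.5767, -0.0306, 0.0368]
ft_force: [-5.5, 0.5, 8.1]
tcp_pos: [0.5767, -0.0306, 0.0367]
ft_force: [-8.3, 0.0, 13.3]
```

The handle hits a hard stop at 76.8 mm, against 77 mm expected closed. I'll take the stylus next.

```bash
python3 -m jog '[{"slide":[0,0,-25],"twist":0},{"slide":[0,0,-40],"twist":0},{"slide":[0,0,-40],"twist":0},{"slide":[-20,55,0],"twist":0},{"slide":[-20,55,0],"twist":0},{"slide":[-20,55,0],"twist":0},{"slide":[-20,55,0],"twist":0},{"slide":[-10,40,0],"twist":0}]' 0
python3 -m jog '[{"slide":[0,0,0],"twist":-8.6},{"slide":[0,0,0],"twist":-8.7},{"slide":[0,0,0],"twist":0}]' 1
python3 go.py 474.7 -368.1 69 14.5
```

```text
clock: 36.85
tcp_pos: [0.473, -0.2882, 0.1403]
tcp_rot: [[0.999, -0.05, 0.001], [-0.05, -0.999, -0.001], [0.001, 0.001, -1.0]]
ft_force: [0.7, 0.4, -0.3]
width: -0.0
clock: 37.22
tcp_pos: [0.4741, -0.2861, 0.1401]
tcp_rot: [[0.968, 0.249, 0.0], [0.249, -0.968, -0.0], [0.0, 0.0, -1.0]]
ft_force: [-0.9, -0.8, -0.2]
width: 0.0542
psi 14.42 twist -0.1 slide -19.9 79.5 111.1 q [-36.   2.  96.   0.  82.  39.]
```

```bash
python3 -m jog '[{"slide":[-10,40,0],"twist":0},{"slide":[-10,39,0],"twist":0},{"slide":[0,0,0],"twist":0},{"slide":[0,0,0],"twist":0}]' 1
python3 go.py 474.7 -368.1 69 14.5
python3 seam.py 543.3 71.9 32 27
python3 seam.py 538.4 -30 32 22
python3 - <<'E'
from h import *
c=shot("side","s9");t=shot("top","t9")
o=np.zeros((560,800,3),np.uint8)
o[:,:400]=cv2.resize(c["img"][155:365,200:350],(400,560),interpolation=cv2.INTER_CUBIC)
o[:320,400:]=cv2.resize(t["img"][170:250,190:290],(400,320),interpolation=cv2.INTER_CUBIC)
cv2.imwrite("pics/p14.png",o[:,:,::-1])
E
```

```text
clock: 37.72
tcp_pos: [0.4744, -0.3669, 0.14]
tcp_rot: [[0.969, 0.248, -0.0], [0.248, -0.969, 0.001], [-0.0, -0.001, -1.0]]
ft_force: [0.7, -0.3, 0.1]
width: 0.0855
psi 14.36 twist -0.1 slide -0.1 1.3 111.0 q [-43.   9.  89.   0.  82.  33.]
heel origin [543.   70.6] n 17 resid [ 0.6 -0.2 -0.2  0.2  0.2 -0.3 -0.2 -0.1 -0.   0.   0.1 -0.4  0.   0.1
 -0.1  0.3  0.1]
heel origin [538.3 -31.6] n 21 resid [ 0.3  0.1 -0.2 -0.1  0.5  0.3  0.4 -1.5  0.4 -0.1  0.  -0.1 -0.3 -0.4
 -0.6 -0.4 -0.3  0.2  0.6  1.   0.3]
```

View pics/p14.png

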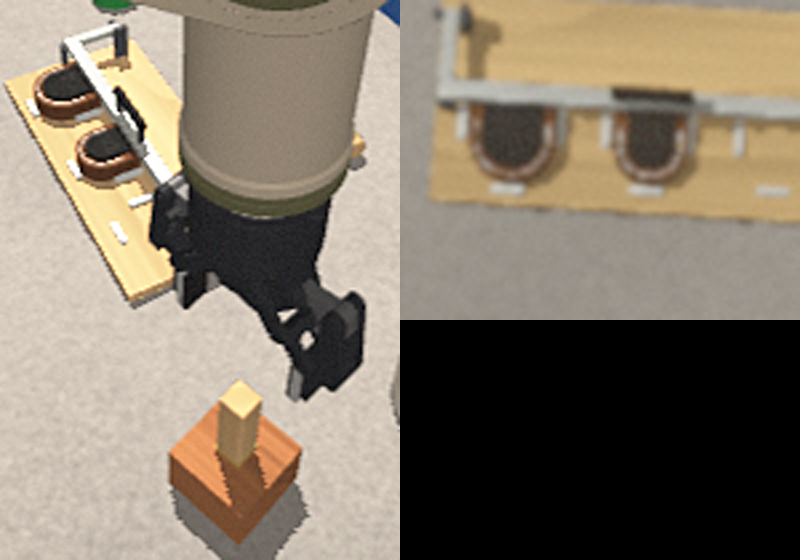

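The bar lies level over both heels and the open gripper hangs above the stylus. I'll descend and grip.

```bash
python3 -m jog '[{"slide":[0,1,20],"twist":0},{"slide":[0,0,25],"twist":0},{"slide":[0,0,25],"twist":0},{"slide":[0,0,25],"twist":0},{"slide":[0,0,12],"twist":0},{"slide":[0,0,4],"twist":0},{"slide":[0,0,0],"twist":0},{"slide":[0,0,0],"twist":0}]'
python3 go.py 474.7 -368.1 69 14.5
```

```text
clock: 38.92
tcp_pos: [0.4753, -0.369, 0.0306]
tcp_rot: [[0.968, 0.25, 0.001], [0.25, -0.968, -0.001], [0.001, 0.002, -1.0]]
ft_force: [0.4, -0.1, 0.6]
width: 0.0849
psi 14.49 twist -0.0 slide -0.4 -1.0 1.6 q [-43.  15.  94.  -0.  71.  33.]
```

```bash
python3 -m jog '[{"slide":[0,0,0],"twist":0},{"slide":[0,0,0],"twist":0},{"slide":[0,0,0],"twist":0},{"slide":[0,0,0],"twist":0},{"slide":[0,0,0],"twist":0},{"slide":[0,0,0],"twist":0},{"slide":[0,0,0],"twist":0},{"slide":[0,0,0],"twist":0}]' 0 60
python3 go.py 474.7 -368.1 69 14.5
```

```text
clock: 39.92
tcp_pos: [0.4748, -0.3685, 0.0296]
tcp_rot: [[0.968, 0.25, 0.0], [0.25, -0.968, -0.0], [0.0, 0.0, -1.0]]
ft_force: [-0.2, -0.4, 1.6]
width: 0.0214
psi 14.49 twist -0.0 slide 0.0 -0.4 0.6 q [-43.  15.  94.  -0.  71.  33.]
```

Gripped at 21.4 mm. The tip is 24.6 mm below the reported z. I'll lift straight out, align with the jig and carry it to the large seam's left end.

```bash
python3 -m jog '[{"slide":[0,0,-15],"twist":0},{"slide":[0,0,-25],"twist":0},{"slide":[0,0,-30],"twist":0},{"slide":[0,0,-25],"twist":0},{"slide":[0,0,0],"twist":8.6},{"slide":[0,0,0],"twist":8.7},{"slide":[0,0,0],"twist":0}]'
python3 go.py 556.5 97.7 130 -2.78
python3 - <<'E'
import numpy as np
for R in(27,22):
    L=[(12-2.4*i,R) for i in range(6)];n=round(np.pi*R/2.5)
    L+=[(-R*np.sin(a),R*np.cos(a)) for a in np.linspace(0,np.pi,n+1)[1:]]+[(2.4*i,-R) for i in range(1,6)]
    T=np.round(np.array(L)*[1,-1],1);D=np.diff(T,axis=0).round(1)+0
    for i in range(0,len(D),8):print(R,i,", ".join(f"[{a:g},{b:g},0]" for a,b in D[i:i+8]),"| at",T[min(i+8,len(D))].tolist())
E
```

```text
clock: 40.8
tcp_pos: [0.4747, -0.3683, 0.1251]
tcp_rot: [[0.999, -0.048, 0.0], [-0.048, -0.999, -0.0], [0.0, 0.0, -1.0]]
ft_force: [0.5, 0.1, -0.5]
width: 0.0218
psi -2.75 twist 0.0 slide 59.2 -469.4 35.1 q [-43.  10.  90.   0.  80.  50.]
27 0 [-2.4,0,0], [-2.4,0,0], [-2.4,0,0], [-2.4,0,0], [-2.4,0,0], [-2.5,0.1,0], [-2.5,0.4,0], [-2.4,0.5,0] | at [-7.4, -26.0]
27 8 [-2.4,0.8,0], [-2.2,1,0], [-2.2,1.2,0], [-2.1,1.5,0], [-1.9,1.5,0], [-1.8,1.8,0], [-1.5,1.9,0], [-1.5,2.1,0] | at [-23.0, -14.2]
27 16 [-1.2,2.2,0], [-1,2.2,0], [-0.8,2.4,0], [-0.5,2.4,0], [-0.4,2.5,0], [-0.1,2.5,0], [0.1,2.5,0], [0.4,2.5,0] | at [-26.5, 5.0]
27 24 [0.5,2.4,0], [0.8,2.4,0], [1,2.2,0], [1.2,2.2,0], [1.5,2.1,0], [1.5,1.9,0], [1.8,1.8,0], [1.9,1.5,0] | at [-16.3, 21.5]
27 32 [2.1,1.5,0], [2.2,1.2,0], [2.2,1,0], [2.4,0.8,0], [2.4,0.5,0], [2.5,0.4,0], [2.5,0.1,0], [2.4,0,0] | at [2.4, 27.0]
27 40 [2.4,0,0], [2.4,0,0], [2.4,0,0], [2.4,0,0] | at [12.0, 27.0]
22 0 [-2.4,0,0], [-2.4,0,0], [-2.4,0,0], [-2.4,0,0], [-2.4,0,0], [-2.5,0.1,0], [-2.4,0.5,0], [-2.4,0.6,0] | at [-7.3, -20.8]
22 8 [-2.2,1,0], [-2.2,1.2,0], [-2,1.4,0], [-1.9,1.6,0], [-1.6,1.9,0], [-1.4,2,0], [-1.2,2.2,0], [-1,2.2,0] | at [-20.8, -7.3]
22 16 [-0.6,2.4,0], [-0.5,2.4,0], [-0.1,2.5,0], [0.1,2.5,0], [0.5,2.4,0], [0.6,2.4,0], [1,2.2,0], [1.2,2.2,0] | at [-18.6, 11.7]
22 24 [1.4,2,0], [1.6,1.9,0], [1.9,1.6,0], [2,1.4,0], [2.2,1.2,0], [2.2,1,0], [2.4,0.6,0], [2.4,0.5,0] | at [-2.5, 21.9]
22 32 [2.5,0.1,0], [2.4,0,0], [2.4,0,0], [2.4,0,0], [2.4,0,0], [2.4,0,0] | at [12.0, 22.0]
```

```bash
python3 -m jog '[{"slide":[5,-40,0],"twist":0},{"slide":[6,-50,0],"twist":0},{"slide":[6,-50,0],"twist":0},{"slide":[6,-50,0],"twist":0},{"slide":[6,-50,0],"twist":0},{"slide":[6,-50,0],"twist":0},{"slide":[6,-50,0],"twist":0},{"slide":[6,-50,0],"twist":0}]'
python3 -m jog '[{"slide":[6,-45,0],"twist":0},{"slide":[4,-24,0],"twist":0},{"slide":[1,-8,0],"twist":0},{"slide":[0,0,0],"twist":0},{"slide":[0,0,0],"twist":0},{"slide":[0,0,0],"twist":0}]'
python3 go.py 556.5 97.7 97.6 -2.78
```

```text
clock: 41.8
tcp_pos: [0.5407, 0.0205, 0.1249]
tcp_rot: [[0.999, -0.045, 0.0], [-0.045, -0.999, -0.0], [0.0, -0.0, -1.0]]
ft_force: [0.2, 0.4, -1.3]
width: 0.0215
clock: 42.55
tcp_pos: [0.5554, 0.0942, 0.1244]
tcp_rot: [[0.999, -0.05, -0.0], [-0.05, -0.999, -0.0], [-0.0, 0.0, -1.0]]
ft_force: [-0.2, -1.0, -0.9]
width: 0.0217
psi -2.86 twist -0.1 slide 0.9 -3.6 66.8 q [ 4.  4. 96. -0. 80. 97.]
```

```bash
python3 -m jog '[{"slide":[0.9,-3.6,15],"twist":0},{"slide":[0,0,20],"twist":0},{"slide":[0,0,15],"twist":0},{"slide":[0,0,10],"twist":0},{"slide":[0,0,3],"twist":0},{"slide":[0,0,0],"twist":0},{"slide":[0,0,0],"twist":0}]'
python3 go.py 556.5 97.7 98 -2.78
python3 - <<'E'
from h import *
c=shot("side","s10")
for nm,X in(("tip by TCP",robot.sense()["tcp_pos"]-[0,0,.0246]),("seam left",(.5565,.0977,.032)),("seam back",(.5162,.0726,.032))):
    q=proj(c,X);print(nm,q.round(1),"crop",((q[0]-190+.5)*9).round(),((q[1]-150+.5)*9).round())
cv2.imwrite("pics/p15.png",cv2.resize(c["img"][150:216,190:270],(720,594),interpolation=cv2.INTER_CUBIC)[:,:,::-1])
E
```

```text
clock: 43.42
tcp_pos: [0.5571, 0.0989, 0.0622]
tcp_rot: [[0.999, -0.049, 0.001], [-0.049, -0.999, 0.0], [0.001, -0.0, -1.0]]
ft_force: [0.1, -1.0, -0.7]
width: 0.0215
psi -2.8 twist -0.0 slide -0.6 1.2 4.2 q [ 5.  8. 99.  0. 73. 98.]
tip by TCP [223.4 178.2] crop 305.0 258.0
seam left [223.5 179.9] crop 306.0 274.0
seam back [214.5 189.8] crop 225.0 363.0
```

View pics/p15.png

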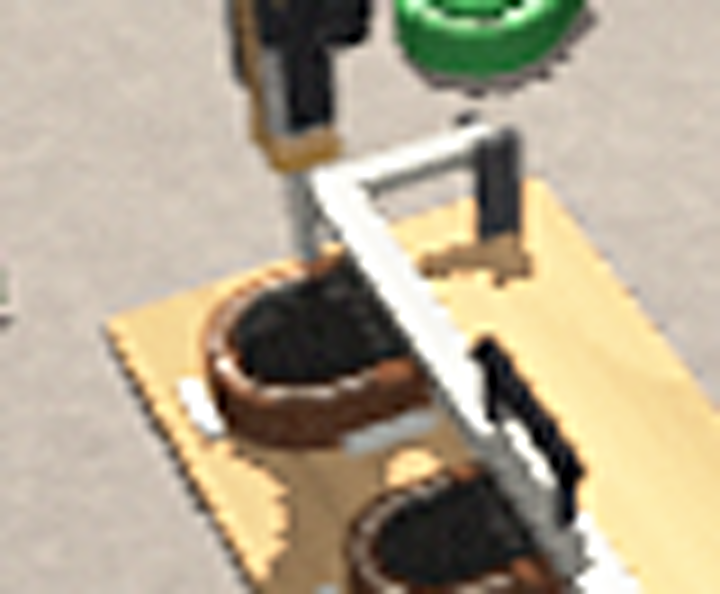

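The tip appears at crop (305,258), exactly as predicted, and the seam is where it was computed. I'll lower to about 1 mm above the ledge, pause and trace the large seam.

```bash
python3 -m jog '[{"slide":[-0.6,1.2,2],"twist":0},{"slide":[0,0,2.5],"twist":0},{"slide":[0,0,0],"twist":0},{"slide":[0,0,0],"twist":0},{"slide":[0,0,0],"twist":0},{"slide":[0,0,0],"twist":0},{"slide":[0,0,0],"twist":0},{"slide":[0,0,0],"twist":0}]'
python3 go.py 556.5 97.7 97.6 -2.78
```

```text
clock: 44.48
tcp_pos: [0.5558, 0.0976, 0.0569]
tcp_rot: [[0.999, -0.049, -0.0], [-0.049, -0.999, -0.0], [-0.0, 0.0, -1.0]]
ft_force: [0.4, 0.4, 0.5]
width: 0.0214
psi -2.8 twist -0.0 slide 0.7 -0.1 -0.7 q [ 5.  8. 99. -0. 73. 98.]
```

```bash
python3 -m jog '[{"slide":[-1.7,0,-0.5],"twist":0},{"slide":[-2.4,0,0],"twist":0},{"slide":[-2.4,0,0],"twist":0},{"slide":[-2.4,0,0],"twist":0},{"slide":[-2.4,0,0],"twist":0},{"slide":[-2.5,0.1,0],"twist":0},{"slide":[-2.5,0.4,0],"twist":0},{"slide":[-2.4,0.5,0],"twist":0}]' | grep -E "pos|force"
python3 -m jog '[{"slide":[-2.4,0.8,0],"twist":0},{"slide":[-2.2,1,0],"twist":0},{"slide":[-2.2,1.2,0],"twist":0},{"slide":[-2.1,1.5,0],"twist":0},{"slide":[-1.9,1.5,0],"twist":0},{"slide":[-1.8,1.8,0],"twist":0},{"slide":[-1.5,1.9,0],"twist":0},{"slide":[-1.5,2.1,0],"twist":0}]' | grep -E "pos|force"
python3 - <<'E'
import numpy as np;from station import robot
p=robot.sense()["tcp_pos"]*1000;d=p[:2]-[543.2,71.3];print("large heel frame",d@[.9988,-.0485],d@[.0485,.9988],"r",np.hypot(*d),"tip z",p[2]-24.6)
E
```

```text
tcp_pos: [0.537, 0.0975, 0.0574]
ft_force: [-0.5, 0.1, -0.4]
tcp_pos: [0.5209, 0.0864, 0.0574]
ft_force: [0.8, 1.0, -0.7]
large heel frame -23.039545312452393 13.998106949633035 r 26.959252670397323 tip z 32.81530531620411
```

Following the seam to within 0.1 mm. On to the next rows.

```bash
python3 -m jog '[{"slide":[-1.2,2.2,0],"twist":0},{"slide":[-1,2.2,0],"twist":0},{"slide":[-0.8,2.4,0],"twist":0},{"slide":[-0.5,2.4,0],"twist":0},{"slide":[-0.4,2.5,0],"twist":0},{"slide":[-0.1,2.5,0],"twist":0},{"slide":[0.1,2.5,0],"twist":0},{"slide":[0.4,2.5,0],"twist":0}]' | grep -E "pos|force"
python3 -m jog '[{"slide":[0.5,2.4,0],"twist":0},{"slide":[0.8,2.4,0],"twist":0},{"slide":[1,2.2,0],"twist":0},{"slide":[1.2,2.2,0],"twist":0},{"slide":[1.5,2.1,0],"twist":0},{"slide":[1.5,1.9,0],"twist":0},{"slide":[1.8,1.8,0],"twist":0},{"slide":[1.9,1.5,0],"twist":0}]' | grep -E "pos|force"
python3 -m jog '[{"slide":[2.1,1.5,0],"twist":0},{"slide":[2.2,1.2,0],"twist":0},{"slide":[2.2,1,0],"twist":0},{"slide":[2.4,0.8,0],"twist":0},{"slide":[2.4,0.5,0],"twist":0},{"slide":[2.5,0.4,0],"twist":0},{"slide":[2.5,0.1,0],"twist":0},{"slide":[2.4,0,0],"twist":0}]' | grep -E "pos|force"
python3 -m jog '[{"slide":[2.4,0,0],"twist":0},{"slide":[2.4,0,0],"twist":0},{"slide":[2.4,0,0],"twist":0},{"slide":[2.4,0,0],"twist":0},{"slide":[0,0,0],"twist":0},{"slide":[0,0,0],"twist":0},{"slide":[0,0,0],"twist":0},{"slide":[0,0,0],"twist":0}]' | grep -E "pos|force"
python3 - <<'E'
import numpy as np;from station import robot
p=robot.sense()["tcp_pos"]*1000;d=p[:2]-[543.2,71.3];print("large heel frame",d@[.9988,-.0485],d@[.0485,.9988],"tip z",p[2]-24.6)
E
python3 go.py 551.5 -9.2 128 -2.78
```

```text
tcp_pos: [0.5166, 0.0673, 0.0574]
ft_force: [1.0, -0.3, -0.9]
tcp_pos: [0.5261, 0.0504, 0.0574]
ft_force: [-0.7, 0.1, 0.4]
tcp_pos: [0.5445, 0.0441, 0.0574]
ft_force: [0.1, -0.5, -1.4]
tcp_pos: [0.5538, 0.0437, 0.0574]
ft_force: [-0.6, 0.3, -0.8]
large heel frame 11.964752048694086 -27.0823764552216 tip z 32.79334499288758
psi -2.81 twist -0.0 slide 0.2 52.9 -30.6 q [ -1.   7. 101.   0.  73.  92.]
```

The large seam is done. I'll hop over to the medium seam's left end.

```bash
python3 -m jog '[{"slide":[0,0,-15],"twist":0},{"slide":[0.1,20,0],"twist":0},{"slide":[0.1,23,0],"twist":0},{"slide":[0,10,0],"twist":0},{"slide":[0,0,0],"twist":0},{"slide":[0,0,8],"twist":0},{"slide":[0,0,5],"twist":0},{"slide":[0,0,0],"twist":0}]'
python3 go.py 551.5 -9.2 97.4 -2.78
```

```text
clock: 51.48
tcp_pos: [0.5507, -0.0087, 0.0584]
tcp_rot: [[0.999, -0.048, -0.002], [-0.048, -0.999, 0.0], [-0.002, -0.0, -1.0]]
ft_force: [0.2, 0.1, -1.0]
width: 0.021
psi -2.76 twist 0.0 slide 0.8 0.5 1.0 q [ -6.   6. 101.   0.  73.  87.]
```

```bash
python3 -m jog '[{"slide":[0.5,0.4,0.3],"twist":0},{"slide":[0,0,0],"twist":0},{"slide":[0,0,0],"twist":0},{"slide":[0,0,0],"twist":0},{"slide":[0,0,0],"twist":0},{"slide":[0,0,0],"twist":0}]' >/dev/null; python3 go.py 551.5 -9.2 97.4 -2.78
```

```text
psi -2.81 twist -0.0 slide -0.5 -0.5 1.7 q [ -6.   6. 101.  -0.  73.  86.]
```

```bash
python3 -m jog '[{"slide":[-2.9,-0.5,1.3],"twist":0},{"slide":[-2.4,0,0],"twist":0},{"slide":[-2.4,0,0],"twist":0},{"slide":[-2.4,0,0],"twist":0},{"slide":[-2.4,0,0],"twist":0},{"slide":[-2.5,0.1,0],"twist":0},{"slide":[-2.4,0.5,0],"twist":0},{"slide":[-2.4,0.6,0],"twist":0}]' | grep -E "pos|force"
python3 -m jog '[{"slide":[-2.2,1,0],"twist":0},{"slide":[-2.2,1.2,0],"twist":0},{"slide":[-2,1.4,0],"twist":0},{"slide":[-1.9,1.6,0],"twist":0},{"slide":[-1.6,1.9,0],"twist":0},{"slide":[-1.4,2,0],"twist":0},{"slide":[-1.2,2.2,0],"twist":0},{"slide":[-1,2.2,0],"twist":0}]' | grep -E "pos|force"
python3 - <<'E'
import numpy as np;from station import robot
p=robot.sense()["tcp_pos"]*1000;d=p[:2]-[538.4,-30.6];print("medium heel frame",d@[.9988,-.0485],d@[.0485,.9988],"r",np.hypot(*d),"tip z",p[2]-24.6)
E
```

```text
tcp_pos: [0.532, -0.0095, 0.0578]
ft_force: [0.1, -0.6, -1.4]
tcp_pos: [0.518, -0.0224, 0.0578]
ft_force: [-0.9, -0.3, -1.0]
medium heel frame -20.821405739845527 7.187787961400597 r 22.027657687397507 tip z 33.19111201879685
```

```bash
python3 -m jog '[{"slide":[-0.6,2.4,0],"twist":0},{"slide":[-0.5,2.4,0],"twist":0},{"slide":[-0.1,2.5,0],"twist":0},{"slide":[0.1,2.5,0],"twist":0},{"slide":[0.5,2.4,0],"twist":0},{"slide":[0.6,2.4,0],"twist":0},{"slide":[1,2.2,0],"twist":0},{"slide":[1.2,2.2,0],"twist":0}]' | grep -E "pos|force"
python3 -m jog '[{"slide":[1.4,2,0],"twist":0},{"slide":[1.6,1.9,0],"twist":0},{"slide":[1.9,1.6,0],"twist":0},{"slide":[2,1.4,0],"twist":0},{"slide":[2.2,1.2,0],"twist":0},{"slide":[2.2,1,0],"twist":0},{"slide":[2.4,0.6,0],"twist":0},{"slide":[2.4,0.5,0],"twist":0}]' | grep -E "pos|force"
python3 -m jog '[{"slide":[2.5,0.1,0],"twist":0},{"slide":[2.4,0,0],"twist":0},{"slide":[2.4,0,0],"twist":0},{"slide":[2.4,0,0],"twist":0},{"slide":[2.4,0,0],"twist":0},{"slide":[2.4,0,0],"twist":0},{"slide":[0,0,0],"twist":0},{"slide":[0,0,0],"twist":0}]' | grep -E "pos|force"
python3 -m jog '[{"slide":[0,0,0],"twist":0},{"slide":[0,0,0],"twist":0},{"slide":[0,0,0],"twist":0},{"slide":[0,0,0],"twist":0}]' | grep -E "pos|force"
python3 - <<'E'
import numpy as np;from station import robot
p=robot.sense()["tcp_pos"]*1000;d=p[:2]-[538.4,-30.6];print("medium heel frame",d@[.9988,-.0485],d@[.0485,.9988],"tip z",p[2]-24.6)
E
```

```text
tcp_pos: [0.5194, -0.0415, 0.0578]
ft_force: [0.0, -0.3, -0.6]
tcp_pos: [0.535, -0.0523, 0.0578]
ft_force: [0.6, -1.0, -0.7]
tcp_pos: [0.5493, -0.0531, 0.0577]
ft_force: [0.5, 0.0, -0.6]
tcp_pos: [0.5494, -0.0532, 0.0578]
ft_force: [-0.1, 0.4, -0.8]
medium heel frame 12.031681763264107 -22.00935006067038 tip z 33.197743032107155
```

The medium seam is done. I'll take the stylus back to its stand.

```bash
python3 -m jog '[{"slide":[0,0,-20],"twist":0},{"slide":[0,0,-40],"twist":0},{"slide":[-10,40,-8],"twist":0},{"slide":[-10,50,0],"twist":0},{"slide":[-10,50,0],"twist":0},{"slide":[-10,50,0],"twist":0},{"slide":[-10,50,0],"twist":0},{"slide":[-10,40,0],"twist":0}]' | grep pos
python3 -m jog '[{"slide":[0,20,0],"twist":0},{"slide":[0,0,0],"twist":-8.6},{"slide":[0,0,0],"twist":-8.7},{"slide":[0,0,0],"twist":0},{"slide":[0,0,0],"twist":0}]' | grep pos
python3 go.py 474.8 -368.5 69.6 14.49
python3 seam.py 543.3 71.9 32 27
python3 seam.py 538.4 -30 32 22
```

```text
tcp_pos: [0.4755, -0.3322, 0.1277]
tcp_pos: [0.4752, -0.3496, 0.1263]
psi 14.34 twist -0.2 slide -5.2 18.2 96.7 q [-41.   8.  91.   0.  80.  34.]
heel origin [543.   70.8] n 16 resid [ 0.8 -0.1 -0.  -0.3 -0.5 -0.1 -0.1  0.   0.1  0.2  0.2 -0.3  0.1  0.2
 -0.1  0. ]
heel origin [538.8 -32.6] n 24 resid [-0.5  0.5  0.   0.5  0.3  0.2  0.1 -1.7 -0.3 -0.1 -0.4  0.1  0.1  0.
 -0.1  0.2  0.1  0.3 -0.1 -0.2  0.3  0.2 -0.2 -0.1]
```

```bash
python3 -m jog '[{"slide":[-5.2,18.2,0],"twist":-0.1},{"slide":[0,0,0],"twist":0},{"slide":[0,0,0],"twist":0},{"slide":[0,0,20],"twist":0},{"slide":[0,0,15],"twist":0},{"slide":[0,0,0],"twist":0},{"slide":[0,0,0],"twist":0}]' | grep -E "pos|force"
python3 go.py 474.8 -368.5 69.6 14.49
```

```text
tcp_pos: [0.4742, -0.3686, 0.0906]
ft_force: [0.1, 0.0, -0.6]
psi 14.6 twist 0.1 slide 0.6 0.1 61.0 q [-43.  11.  92.  -0.  77.  33.]
```

```bash
python3 -m jog '[{"slide":[0.4,0.1,10],"twist":0.1},{"slide":[0,0,10],"twist":0},{"slide":[0,0,10],"twist":0},{"slide":[0,0,10],"twist":0},{"slide":[0,0,10],"twist":0},{"slide":[0,0,6],"twist":0},{"slide":[0,0,2],"twist":0},{"slide":[0,0,0],"twist":0}]' | grep -E "pos|force"
python3 go.py 474.8 -368.5 69.6 14.49
```

```text
tcp_pos: [0.4748, -0.3688, 0.0329]
ft_force: [0.3, -0.8, -0.8]
psi 14.5 twist 0.0 slide 0.1 -0.3 3.3 q [-43.  15.  94.   0.  71.  33.]
```

```bash
python3 -m jog '[{"slide":[0,-0.3,1.5],"twist":0},{"slide":[0,0,1],"twist":0},{"slide":[0,0,0],"twist":0},{"slide":[0,0,0],"twist":0}]' | grep -E "pos|force"
python3 -m jog '[{"slide":[0,0,0.6],"twist":0},{"slide":[0,0,0],"twist":0}]' | grep -E "pos|force"
```

```text
tcp_pos: [0.4746, -0.3685, 0.0304]
ft_force: [0.2, -0.2, -0.6]
tcp_pos: [0.4746, -0.3684, 0.0297]
ft_force: [-0.7, 0.2, -1.4]
```

Seated height reached: reported z 29.7 mm, against 29.6 mm at pick-up. I'll release slowly and rise clear.

```bash
python3 -m jog '[{"slide":[0,0,0],"twist":0},{"slide":[0,0,0],"twist":0},{"slide":[0,0,0],"twist":0},{"slide":[0,0,0],"twist":0},{"slide":[0,0,0],"twist":0},{"slide":[0,0,0],"twist":0}]' 1 | grep -E "pos|force|width"
python3 -m jog '[{"slide":[0,0,-20],"twist":0},{"slide":[0,0,-40],"twist":0},{"slide":[0,0,-40],"twist":0},{"slide":[0,0,-40],"twist":0},{"slide":[0,0,-10],"twist":0},{"slide":[0,0,0],"twist":0},{"slide":[0,0,0],"twist":0}]' | grep -E "pos|force|width"
python3 -m jog '[{"slide":[-20,30,0],"twist":0},{"slide":[-30,40,0],"twist":0},{"slide":[-40,40,0],"twist":0},{"slide":[-40,40,0],"twist":0},{"slide":[0,0,0],"twist":0},{"slide":[0,0,0],"twist":0}]' | grep -E "pos|force|width"
python3 - <<'E'
from h import *
c=shot("side","s11");t=shot("top","t11")
o=np.zeros((600,800,3),np.uint8)
o[:600,:400]=cv2.resize(c["img"][130:370,180:340],(400,600),interpolation=cv2.INTER_CUBIC)
o[:300,400:]=cv2.resize(t["img"][120:255,90:270],(400,300),interpolation=cv2.INTER_CUBIC)
o[300:,400:]=cv2.resize(t["img"][120:255,230:410],(400,300),interpolation=cv2.INTER_CUBIC)
cv2.imwrite("pics/p16.png",o[:,:,::-1])
E
python3 seam.py 543.3 71.9 32 27
python3 seam.py 538.4 -30 32 22
```

```text
tcp_pos: [0.4746, -0.3684, 0.0297]
ft_force: [0.5, 0.5, -0.3]
width: 0.0854
tcp_pos: [0.4738, -0.3678, 0.178]
ft_force: [0.0, 0.8, 0.1]
width: 0.0855
tcp_pos: [0.3858, -0.5454, 0.1777]
ft_force: [0.2, 0.1, 0.4]
width: 0.0859
heel origin [543.2  70.2] n 16 resid [ 0.9  0.4  0.2 -0.  -0.8 -0.4 -0.3 -0.2 -0.1  0.1  0.2 -0.3  0.2  0.3
  0.1  0.2]
heel origin [538.8 -32.7] n 24 resid [-0.6  0.4 -0.  -0.2  0.3  0.2  0.4 -1.7  0.3 -0.1 -0.4  0.1  0.1  0.
 -0.   0.2  0.1  0.3 -0.  -0.1  0.3 -0.4 -0.2 -0.1]
```

View pics/p16.png

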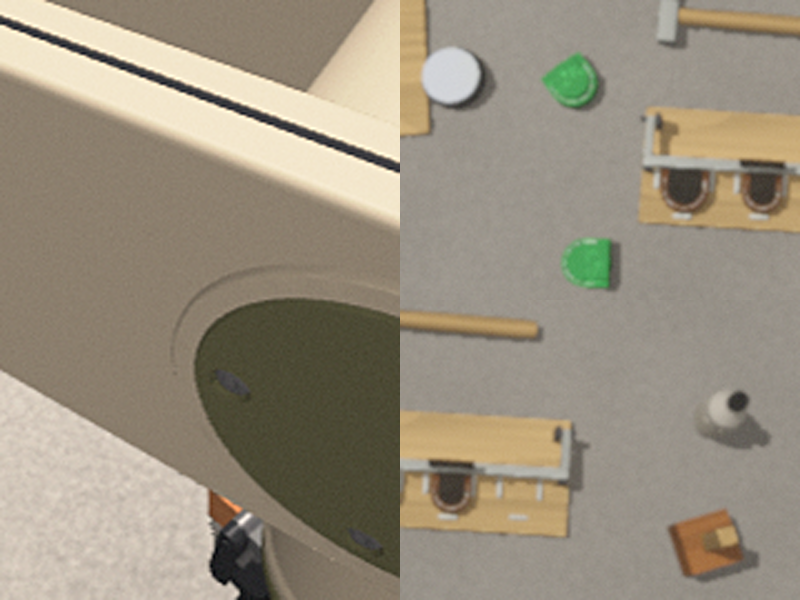

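The top view shows the bar across both heels and the stylus upright in the stand; tin, bottle and hammer are in place. I'll compare it with the first picture numerically and hand in.

```bash
python3 - <<'E'
from h import *
a=np.load("pics/top0.npz")["img"].astype(int);t=dict(np.load("pics/t11.npz"));b=t["img"].astype(int)
for n,(x0,x1,y0,y1) in dict(tin=(98,130,138,172),bottle=(360,392,155,188),hammer=(200,298,106,145),stand=(348,390,210,248)).items():
    d=np.abs(a-b)[y0:y1,x0:x1].mean();print(n,"mean diff",d.round(1))
s,_=cv2.phaseCorrelate(cv2.cvtColor(a[212:246,350:388].astype(np.uint8),7).astype(np.float32),cv2.cvtColor(b[212:246,350:388].astype(np.uint8),7).astype(np.float32));print("stand/stylus shift px",np.round(s,2))
print(robot.sense()["clock"]);print(robot.hand_in())
E
```

```text
tin mean diff 1.6
bottle mean diff 2.0
hammer mean diff 1.8
stand mean diff 2.3
stand/stylus shift px [-0.04 -0.03]
64.65
the job is handed in; nothing more can be done
None
```

The job is handed in at about 65 s of robot time. The large and medium heels lie home in their bays; the small heel was absent. The bar is closed, both seams are traced and the stylus is back in its stand. No verdict is reported at hand-in.

**What I did**
- I put the large heel in the left bay and the medium heel in the middle bay, then closed the bar.
- I traced the large seam and then the medium one, from left round the back to right, at about 20 mm/s. The tip was about 1 mm above the ledge.
- I left the two green look-alikes alone.

**What disagreed or failed**
- The first grasp closed on nothing. The true tool tip is 40 mm higher than the reported z, which I found from the pictures and confirmed by touching the table; I corrected for it from then on.
- The first estimate of the large heel's place in the grip was about 3 mm off, and I corrected it by fitting the seam before lowering it.

**Last checks**

| Item | Measured | Expected |
|---|---|---|
| Large heel centre (mm) | (543.2, 70.2) | (543.3, 71.9) |
| Medium heel centre (mm) | (538.8, −32.7) | (538.4, −30.0) |
| Bar handle top when pressed (mm) | 76.8, hard stop | 77 |
| Stylus and stand, shift since start (pixels) | under 0.1 | 0 |

- The medium heel's fit is 2.7 mm off in y. That is slightly more than the 2.5 mm rail play, but within the camera's 2 mm error and the 8 mm limit.
- After the bar was closed I checked it only by eye: it lay across both heels in the last top view. The final side view was blocked by the arm.
- The tin, bottle and hammer look unchanged from the first picture.

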